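# Shut down the electrosurgery unit and pack its instruments

## Robot

A 6-joint arm with a two-finger parallel gripper is mounted at the origin on the work surface. World frame = base frame: x ahead of the robot, y to its left, z up, the work surface at z = 0. Lengths are in mm, angles in rad, forces in N, time in s.
With the tool pointing down it reaches from about 350 to 875 mm from the base axis. Payload 4.2 kg.
Tool frame: the origin (TCP) lies between the finger pads; the fingertips stand 8 mm ahead of it and the grasp point (between the pads) lies 11 mm behind it; z points along the fingers, y is the line along which they close (so a half turn about z gives the same grasp; the last joint's range is limited). The gripper opens to 87 mm and grips with 3 to 60 N. Pads are 19 mm wide; open, the fingers measure 117 mm over their backs; the gripper's body (75 mm by 190 mm) begins 51 mm behind the grasp point.
Start: joints at [1.607, 0.385, 0.008, 0, -1.194, -0.259], TCP at [138.069, 609.537, 194.35] pointing down, gripper open.
Joint ranges: [-3.14, 3.14], [-1.21, 2.06], [-1.07, 1.41], [-3.16, 2.05], [-2.99, -0.16], [-3.1, 3.1]. Speed limits (rad/s): [2.79, 2.79, 3.14, 3.14, 3.14, 3.14].

## Interface

Orientations are given as a unit quaternion [w, x, y, z].
In Python, from station import bot, vision gives the robot as it stands.
- The arm moves only by the tool send_rows, never from a script. Its argument "commands" is a list that holds one entry, the list of rows, each a list of 7 numbers: the shift along the world's x, y, z in m, then the turn, a rotation vector about the world's x, y, z in rad, then the opening, from 0 (shut) to 1 (fully open). In form: [[[dx, dy, dz, wx, wy, wz, fingers], ...]]. A call has exactly 8 rows; each row shifts and turns the commanded pose from where the row before left it; what a row does not reach is not made up. A row lasts 1/10 s, in which the tool goes at most 50 mm and 8.59 degrees, less where a joint would pass 70% of its speed; a pose out of reach is approached as far as the arm can. A call with a gripper value outside its range is refused whole. The fingers move at their own pace and stop on an object; "squeeze" is the grip in N (left out, the last holds). Time passes only in rows, so rows that do not move let the fingers close, or fill a call up. It gives the time, the measured TCP pose, the force, the opening and the grip force at its end, in the units of the state.
- bot.get_obs(): the state, without advancing time (a new reading comes with each control period).
- vision.camera(name): name is "scene" or "top" or "wrist"; returns a dict with "color" (480x640x3 uint8, red, green, blue), "depth" (480x640 float32, mm along the optical axis (not along the pixel's ray), 0 where there is no reading), "mtx" (3x3 intrinsics, pixels), "origin" and "rotation" of the camera in the world; the wrist camera has in their place "T_tool_cam" (4x4, takes a point from camera to tool coordinates, whose origin is the TCP and whose axes are the flange's). Camera axes: x right, y down, z forward; pixel columns grow to the right and rows downward; lengths in mm; the calibration is good to about 2 mm. A picture is of the moment at which its call begins: read the wrist's pose just before it.
- bot.close_job(): hands the job in; it is judged then, once.
The state is a dict: "t": time; "qpos": joint angles; "dq": joint speeds; "tau": joint torques, N m; "eef_pos": TCP position; "eef_rot": TCP orientation; "force": force on the tool from outside, world axes, zero at the start; "moment": the same for the moment, N m; "gripper_width": opening from 0.0 (shut) to 1.0 (fully open); "finger_force": force on a finger pad.
Only numpy, scipy, OpenCV 4.12 (cv2) and the standard library are available. Lean on these libraries where they do the work, as an engineer would, in place of code of your own. Each camera call takes 0.05 s, during which the arm holds its last target. There are 200 camera calls.

## Task

Turn the generator's power knob fully anticlockwise to its stop first; then lay every instrument that is out on the table in the aluminium case, and set the lid squarely down on the case, right home all round, with its four clips still open. Then snap the clips fully down over the rim in opposite-corner order, so that the lid seals evenly: any one first, next the one diagonally across from it, then the other two. Leave the bottle, the jar and the carton where they stand.

Things in the scene. Friction and masses are not known exactly. Their poses are not given: they have to be found in the camera images.
- case: open aluminium instrument case, fixed to the table, 150 (its x) x 230 (its y) x 62 mm high, walls and floor 6 mm, inside 138 x 218 x 56 mm; a steel rim bar runs along each long side; origin at the centre of its underside, z up
- lid: loose aluminium lid, 0.55 kg: plate 160 (its x) x 240 (its y) x 6 mm, rounded ribs 10 mm deep below fit inside the case walls with 2.5 mm play; two hinged clips near the ends of each long side. Origin at the centre, level with the ribs' bottom; plate's top 16 mm above it. Starts upright on the table; seated, its origin is 52 mm above the case's. Fits either way round
- lid_handle (a point): centre of the lid's black ridge handle: 16 mm thick (lid's x), 90 mm long (lid's y), from 16 to 52 mm above the lid's origin; this point is 37 mm above the lid's origin. Axes as the lid's
- clip_1 (a joint): hinge of the clip at the lid's +x, +y corner (lid's own axes): 0 as found, flap sticking out and 35 degrees up, finger bar lying inwards on the lid; grows as the flap goes down; 2.18 when home, flap hanging straight down outside the case wall. Loose hinge, weighted by its bar: left below 1.0 it falls back open, beyond 1.0 it falls home by itself (0.008 N m). Opposite corner: clip_3
- clip_2 (a joint): hinge of the clip at the lid's +x, -y corner (lid's own axes): 0 as found, flap sticking out and 35 degrees up, finger bar lying inwards on the lid; grows as the flap goes down; 2.18 when home, flap hanging straight down outside the case wall. Loose hinge, weighted by its bar: left below 1.0 it falls back open, beyond 1.0 it falls home by itself (0.008 N m). Opposite corner: clip_4
- clip_3 (a joint): hinge of the clip at the lid's -x, -y corner (lid's own axes): 0 as found, flap sticking out and 35 degrees up, finger bar lying inwards on the lid; grows as the flap goes down; 2.18 when home, flap hanging straight down outside the case wall. Loose hinge, weighted by its bar: left below 1.0 it falls back open, beyond 1.0 it falls home by itself (0.008 N m). Opposite corner: clip_1
- clip_4 (a joint): hinge of the clip at the lid's -x, +y corner (lid's own axes): 0 as found, flap sticking out and 35 degrees up, finger bar lying inwards on the lid; grows as the flap goes down; 2.18 when home, flap hanging straight down outside the case wall. Loose hinge, weighted by its bar: left below 1.0 it falls back open, beyond 1.0 it falls home by itself (0.008 N m). Opposite corner: clip_2
- clip_1_pad (a point): point on clip_1's steel flap, 24 mm from its hinge. Flap 44 mm wide (lid's y), reaching 42 mm from the hinge, 4 mm thick; a 12 mm square dark finger bar sits 20 mm from the hinge, 126 degrees round from the flap (over the lid when open, up and outwards when home). Hinge line along the lid's y at x = +84 mm, z = 18 mm in the lid's frame; flap's middle at y = +75 mm
- clip_2_pad (a point): point on clip_2's steel flap, 24 mm from its hinge. Flap 44 mm wide (lid's y), reaching 42 mm from the hinge, 4 mm thick; a 12 mm square dark finger bar sits 20 mm from the hinge, 126 degrees round from the flap (over the lid when open, up and outwards when home). Hinge line along the lid's y at x = +84 mm, z = 18 mm in the lid's frame; flap's middle at y = -75 mm
- clip_3_pad (a point): point on clip_3's steel flap, 24 mm from its hinge. Flap 44 mm wide (lid's y), reaching 42 mm from the hinge, 4 mm thick; a 12 mm square dark finger bar sits 20 mm from the hinge, 126 degrees round from the flap (over the lid when open, up and outwards when home). Hinge line along the lid's y at x = -84 mm, z = 18 mm in the lid's frame; flap's middle at y = -75 mm
- clip_4_pad (a point): point on clip_4's steel flap, 24 mm from its hinge. Flap 44 mm wide (lid's y), reaching 42 mm from the hinge, 4 mm thick; a 12 mm square dark finger bar sits 20 mm from the hinge, 126 degrees round from the flap (over the lid when open, up and outwards when home). Hinge line along the lid's y at x = -84 mm, z = 18 mm in the lid's frame; flap's middle at y = +75 mm
- power_knob (a joint): power knob of the generator: 0 at its minimum, the fully anticlockwise end stop (seen from above); grows clockwise to 2.9. Friction holds it (0.04 N m)
- power_knob_grip (a point): on the knob's vertical axis, at the height to grip: the knob (48 mm across) has a bar grip across it, along this point's x at every moment, 14 mm thick, 46 mm long and 32 mm high, its top 7 mm above this point; the point is 112 mm above the table, on top of the generator's 80 mm high deck near its robot-side edge
- handpiece_mid (a point): white plastic surgical handpiece, 115 mm long, 16 mm wide, 17 mm high; origin at the middle of its length, width and height; its x runs along its length towards the thin tip; lies on the table at the start, tidied into the case at the end; may be absent
- forceps_mid (a point): rigid two-legged steel forceps with a black end block, 114 mm long, 16 mm wide, 18 mm high; origin at the middle of its length, width and height; its x runs along its length towards the leg ends; lies on the table at the start, tidied into the case at the end; may be absent
- sleeve_mid (a point): steel trocar sleeve: tube 16 mm in diameter, 110 mm long over all, with a 24 mm square grey head (from 25 to 55 mm behind the centre) and a small foot 20 mm wide at the front end; tube axis 12 mm above the table; origin at the middle of its length, width and height; its x runs along its length towards the foot; lies on the table at the start, tidied into the case at the end; may be absent
- retractor_mid (a point): solid steel retractor bar, 14 mm wide and 14 mm high, 110 mm long, front end turned up to 30 mm high, a 30 mm wide cross foot at the back end; origin at the middle of the bar, 7 mm above the table; its x runs along its length towards the upturned end; lies on the table at the start, tidied into the case at the end; may be absent
- alcohol_mid (a point): bystander: clear plastic bottle, 68 mm in diameter, 130 mm high, standing; point at half its height
- jar_mid (a point): bystander: glass swab jar with a steel cap, 68 mm in diameter, 100 mm high; point at half its height
- glove_carton: bystander: cardboard carton 200 x 100 x 70 mm; origin at the centre of its underside
There are look-alikes about, which are no part of the job. What is shaped like the part that bears handpiece_mid but green is not meant.

How it is judged (in metres and radians):
On the way, in this order (a step that is already met when the one before it is completed fails the run):
1. the power knob is at its anticlockwise stop (value of joint power_knob below 0.1 rad), for 0.2 s.
2. all instruments that are present lie in the case (x of handpiece_mid in the frame of case between -0.069 and 0.069 m and y of handpiece_mid in the frame of case between -0.109 and 0.109 m and z of handpiece_mid in the frame of case between 0 and 0.05 m and x of forceps_mid in the frame of case between -0.069 and 0.069 m and y of forceps_mid in the frame of case between -0.109 and 0.109 m and z of forceps_mid in the frame of case between 0 and 0.05 m and x of sleeve_mid in the frame of case between -0.069 and 0.069 m and y of sleeve_mid in the frame of case between -0.109 and 0.109 m and z of sleeve_mid in the frame of case between 0 and 0.05 m and x of retractor_mid in the frame of case between -0.069 and 0.069 m and y of retractor_mid in the frame of case between -0.109 and 0.109 m and z of retractor_mid in the frame of case between 0 and 0.05 m), for 0.2 s.
3. the lid is seated on the case, all clips open (all of step 2 and horizontal distance between lid and case below 0.008 m and z of lid in the frame of case between 0.047 and 0.0555 m and angle between lid's own z axis and vertical below 0.04 rad and angle between the x axis of lid and the x axis of case, either way round below 0.06 rad and value of joint each of clip_1, clip_2, clip_3, clip_4 below 0.8 rad), for 0.2 s.
4. two diagonally opposite clips are home, the other two still open (horizontal distance between lid and case below 0.008 m and z of lid in the frame of case between 0.047 and 0.0555 m and angle between lid's own z axis and vertical below 0.04 rad and angle between the x axis of lid and the x axis of case, either way round below 0.06 rad and ((value of joint each of clip_1, clip_3 above 2.08 rad and value of joint each of clip_2, clip_4 below 0.8 rad) or (value of joint each of clip_2, clip_4 above 2.08 rad and value of joint each of clip_1, clip_3 below 0.8 rad))), for 0.2 s.
5. all four clips are home (horizontal distance between lid and case below 0.008 m and z of lid in the frame of case between 0.047 and 0.0555 m and angle between lid's own z axis and vertical below 0.04 rad and angle between the x axis of lid and the x axis of case, either way round below 0.06 rad and value of joint each of clip_1, clip_2, clip_3, clip_4 above 2.08 rad), for 0.2 s.
At the end, for the whole second after the job is handed in: knob within 0.1 rad of its stop; every present instrument's centre inside the case, under 50 mm above its underside; lid at rest, centred within 8 mm, square within 0.06 rad, level within 0.04 rad, origin 47 to 55.5 mm above the case's; all clips beyond 2.08 rad (all of step 2 and all of step 5 and value of joint power_knob below 0.1 rad and linear speed of lid below 0.02 m/s); the robot touches nothing.
It fails at once if the alcohol bottle is moved more than 40 mm or tipped over (distance of alcohol_mid from where it was at the start of the episode above 0.04 m or angle between alcohol_mid's own z axis and vertical above 0.5 rad).
It fails at once if the swab jar is moved more than 40 mm or tipped over (distance of jar_mid from where it was at the start of the episode above 0.04 m or angle between jar_mid's own z axis and vertical above 0.5 rad).
It fails at once if the glove carton is moved more than 40 mm or tipped over (distance of glove_carton from where it was at the start of the episode above 0.04 m or angle between glove_carton's own z axis and vertical above 0.5 rad).
Of handpiece, forceps, sleeve, retractor only 2 to 4 are there at a start; the rules pass over those that are not, and their reading is None.
At some moment in a run one of handpiece, forceps, sleeve, retractor may be knocked a few centimetres aside while the robot is not near it.
Once in a run the grip may slacken for a moment while it holds something.
It also fails if it takes over 210 s, if anything falls off the work surface, if the arm or the gripper's body presses on something with over 40 N, if the wrist force passes 120 N, or if a joint passes its speed limit or range.

## Working session

There is one attempt and no reset: what is moved stays moved. The work goes in short steps, Python scripts to look and compute and a tool call to move; the robot and the scene stay as the last step left them, time stands still between calls to the robot, and variables do not carry over. Pictures are saved under pics/ and viewed, at most 14 in all, crops included, and the job is handed in when it is done.

Besides the shell and the picture viewer there is one more tool, called in YAML: its name, and indented under it one key for each argument. send_rows: Moves the arm, as the interface text tells. Its arguments: {"type":"object","properties":{"commands":{"type":"array","items":{"type":"array","items":{"type":"array","items":{"type":"number"}}}},"squeeze":{"type":"number"}},"required":["commands"]}

```bash
ls; mkdir -p pics
cat > h.py <<'E'
import numpy as np, cv2
from station import bot, vision
from scipy.spatial.transform import Rotation as R
def cam(n):
    o=bot.get_obs(); c=vision.camera(n)
    if n=="wrist":
        q=o["eef_rot"]; T=np.eye(4); T[:3,:3]=R.from_quat([q[1],q[2],q[3],q[0]]).as_matrix(); T[:3,3]=o["eef_pos"]
        M=T@np.array(c["T_tool_cam"]); c["origin"]=M[:3,3]; c["rotation"]=M[:3,:3]
    c["R"]=np.array(c["rotation"]); c["o"]=np.array(c["origin"]); c["K"]=np.array(c["mtx"]); return c
def plane(c,uv,z):
    uv=np.atleast_2d(np.float64(uv)); d=np.c_[uv,np.ones(len(uv))]@np.linalg.inv(c["K"]).T@c["R"].T
    return c["o"]+d*((z-c["o"][2])/d[:,2])[:,None]
def cloud(c):
    v,u=np.mgrid[:480,:640]; d=np.stack([u,v,np.ones_like(u)],-1)@np.linalg.inv(c["K"]).T
    return (d*c["depth"][...,None])@c["R"].T+c["o"]
def save(c,n): cv2.imwrite("pics/"+n+".png",cv2.cvtColor(c["color"],cv2.COLOR_RGB2BGR))
def proj(c,P):
    p=(np.atleast_2d(P)-c["o"])@c["R"]@c["K"].T; return p[:,:2]/p[:,2:]
E
python3 - <<'E'
from h import *
for n in("top","scene"):
    c=cam(n); save(c,n+"0"); print(n,c["o"],c["R"].round(3).tolist(),c["K"].tolist())
print(bot.get_obs())
E
```

```text
pics
top [ 304.2735779   -55.24953005 1331.87725207] [-0.051, 0.713, -0.696, 0.072] [[559.7471535013598, 0.0, 323.0922004853401], [0.0, 559.7471535013598, 239.28210218862984], [0.0, 0.0, 1.0]]
scene [1240.46702434  458.70763506  923.99835043] [-0.172, 0.41, 0.821, -0.359] [[473.35736733694574, 0.0, 318.11901673778914], [0.0, 473.35736733694574, 242.57158771956594], [0.0, 0.0, 1.0]]
{'t': 0.1, 'qpos': array([ 1.60661273e+00,  3.85458810e-01,  6.77473805e-03, -4.08656789e-04,
       -1.19401364e+00, -2.58600764e-01]), 'dq': array([-0.00057923, -0.00025849,  0.00053373,  0.00220483,  0.00060313,
        0.00091285]), 'tau': array([-1.25250340e-04, -3.91689563e+01,  1.87934643e+01,  4.23188165e+00,
        1.34207541e-02, -7.51349216e-05]), 'eef_pos': array([137.954488  , 608.97991613, 193.3903385 ]), 'eef_rot': array([ 9.68266165e-04,  9.93793457e-01, -1.11236801e-01, -4.84247533e-05]), 'force': array([-0.26520484, -1.20356858, -1.22674487]), 'moment': array([0.00792079, 0.01683997, 0.00444073]), 'finger_force': 0.0, 'gripper_width': 1.0006596984868446}
```

```bash
python3 - <<'E'
s=open('h.py').read()
s=s.replace('def cam(n)','def q2m(q): return R.from_quat([q[1],q[2],q[3],q[0]]).as_matrix()\ndef cam(n)').replace('R.from_quat([q[1],q[2],q[3],q[0]]).as_matrix(); T[:3,3]','q2m(q); T[:3,3]')
s=s.replace('c["R"]=np.array(c["rotation"])','r=np.array(c["rotation"]); c["R"]=r if r.shape==(3,3) else q2m(r)')
open('h.py','w').write(s)
E
cat h.py | head -12
```

```text
import numpy as np, cv2
from station import bot, vision
from scipy.spatial.transform import Rotation as R
def q2m(q): return R.from_quat([q[1],q[2],q[3],q[0]]).as_matrix()
def cam(n):
    o=bot.get_obs(); c=vision.camera(n)
    if n=="wrist":
        q=o["eef_rot"]; T=np.eye(4); T[:3,:3]=q2m(q); T[:3,3]=o["eef_pos"]
        M=T@np.array(c["T_tool_cam"]); c["origin"]=M[:3,3]; c["rotation"]=M[:3,:3]
    r=np.array(c["rotation"]); c["R"]=r if r.shape==(3,3) else q2m(r); c["o"]=np.array(c["origin"]); c["K"]=np.array(c["mtx"]); return c
def plane(c,uv,z):
    uv=np.atleast_2d(np.float64(uv)); d=np.c_[uv,np.ones(len(uv))]@np.linalg.inv(c["K"]).T@c["R"].T
```

View pics/top0.png

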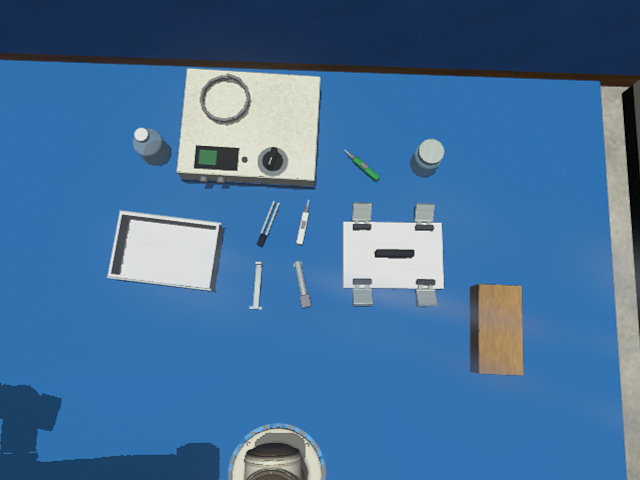

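View pics/scene0.png

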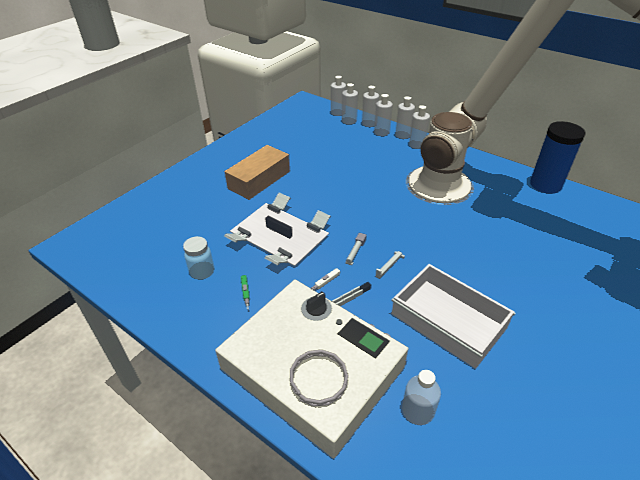

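```bash
cat > m.py <<'E'
from h import *
def comps(c,z=10,amin=60):
    """non-blue blobs on table; returns rect at plane z"""
    hsv=cv2.cvtColor(c["color"],cv2.COLOR_RGB2HSV)
    m=(~((hsv[...,0]>95)&(hsv[...,0]<125)&(hsv[...,1]>110))).astype(np.uint8)
    n,l,s,ce=cv2.connectedComponentsWithStats(m)
    out=[]
    for i in range(1,n):
        if s[i,4]<amin: continue
        ys,xs=np.where(l==i); P=plane(c,np.c_[xs,ys],z)[:,:2]
        r=cv2.minAreaRect(P.astype(np.float32)); out.append((i,s[i],ce[i],P,r))
    return l,out
def rect(r):
    b=cv2.boxPoints(r); e=[b[1]-b[0],b[2]-b[1]]; k=int(np.linalg.norm(e[1])>np.linalg.norm(e[0]))
    L=e[k]; return np.round(r[0],1),np.round(sorted(r[1]),1),round(float(np.degrees(np.arctan2(L[1],L[0])))%180,1)
E
python3 - <<'E'
from m import *
c=cam("top"); X=cloud(c); l,o=comps(c)
for i,s,ce,P,r in o:
    if s[4]<20000: print(s,ce.round(0),*rect(r), "zmed",np.round(np.percentile(X[l==i][:,2],[10,50,95]),0))
# case rim / lid / knob by depth
for name,(x0,y0,x1,y1),zl,zh in [("case",(95,200,235,305),55,75),("lid",(330,215,455,296),10,22),("handle",(360,235,430,275),35,60),("knob",(250,140,295,180),100,130)]:
    m=np.zeros((480,640),bool); m[y0:y1,x0:x1]=1; m&=(X[...,2]>zl)&(X[...,2]<zh)
    p=X[m][:,:2].astype(np.float32); print(name,m.sum(),*rect(cv2.minAreaRect(p)),np.median(X[m][:,2]))
print(X[125:195:6,272].round(0).tolist())
print("box",X[70:190,180:320][...,:].reshape(-1,3)[::3000].round(0))
E
```

```text
[    0    53   640   427 14911] [536. 195.] [498.  -84.3] [ 985.1 1622.6] 89.9 zmed [-754. -741. -651.]
[  176    68   145   118 15269] [249. 127.] [814.3  97.5] [295. 339.] 88.3 zmed [77. 81. 94.]
[133 127  37  38 997] [150. 146.] [759.3 336.4] [ 69.  110.4] 46.7 zmed [ 28.  89. 132.]
[411 139  34  37 890] [427. 157.] [ 751.  -344.4] [ 67.1 101.9] 146.3 zmed [ 36.  98. 104.]
[344 150  36  31 260] [363. 166.] [ 726.6 -180.7] [ 17.7 110.8] 49.0 zmed [10. 17. 23.]
[257 201  23  45 267] [268. 223.] [573.   42.3] [ 18.8 112.4] 160.9 zmed [ 0. 17. 22.]
[296 200  14  45 277] [303. 225.] [578.6 -43.1] [ 17.3 111.3] 170.0 zmed [ 3. 16. 22.]
[ 342  202  102  105 8183] [393. 255.] [ 507.5 -258.6] [242.4 250.3] 0.9 zmed [13. 18. 44.]
[ 106  210  118   81 7417] [166. 250.] [501.5 280.5] [165.6 254.2] 84.3 zmed [ 3.  8. 63.]
[249 261  14  49 336] [257. 286.] [423.7  65.2] [ 30.3 113.4] 2.3 zmed [ 3. 14. 24.]
[293 261  18  47 375] [302. 285.] [429.3 -42.9] [ 24. 111.] 13.0 zmed [14. 20. 27.]
[ 470  284   54   92 4729] [496. 329.] [ 335.  -503.9] [124.6 210.1] 178.8 zmed [41. 70. 75.]
[ 228  424   98   56 4178] [277. 456.] [51.5  1.2] [117.5 216. ] 90.8 zmed [  4.  20. 228.]
case 1270 [494.3 270.7] [158.1 235.3] 84.5 61.59794499557336
lid 5767 [ 504.2 -271.5] [183.2 264.9] 90.7 16.753557316827255
handle 289 [ 503.1 -258.4] [17.1 89.8] 90.3 51.767056669392105
knob 147 [704.1  31.4] [15.  46.3] 165.1 118.93196102383263
[[793.0, 36.0, 82.0], [779.0, 36.0, 81.0], [763.0, 35.0, 84.0], [751.0, 35.0, 77.0], [304.0, -55.0, 1332.0], [708.0, 31.0, 117.0], [693.0, 30.0, 121.0], [684.0, 31.0, 105.0], [676.0, 32.0, 84.0], [664.0, 32.0, 78.0], [664.0, 35.0, 25.0], [655.0, 36.0, 1.0]]
box [[966. 281.  -4.]
 [873. 114.  86.]
 [828. -29.  82.]
 [769. 157.  77.]
 [719.  15.  88.]
 [670. 202.  54.]]
```

send_rows:
  commands:
    - [[0.03, -0.03, 0, 0, 0, 0, 1], [0.03, -0.03, 0, 0, 0, 0, 1], [0.03, -0.03, 0, 0, 0, 0, 1], [0.03, -0.03, 0, 0, 0, 0, 1], [0.03, -0.03, 0, 0, 0, 0, 1], [0.03, -0.03, 0, 0, 0, 0, 1], [0.03, -0.03, 0, 0, 0, 0, 1], [0.03, -0.03, 0, 0, 0, 0, 1]]
  squeeze: 30

```text
t: 0.95
eef_pos: [378.9, 368.0, 194.3]
eef_rot: [0.0, 0.994, -0.111, -0.0]
force: [0.1, 0.9, -0.2]
gripper_width: 0.995
finger_force: 0.0
```

```bash
cat > st.py <<'E'
from h import *
o=bot.get_obs(); M=q2m(o["eef_rot"]); print("t",o["t"],"q",o["qpos"].round(3),"p",o["eef_pos"].round(1),"yaw_x",np.degrees(np.arctan2(M[1,0],M[0,0])).round(1),"z",M[:,2].round(3),"F",np.round(o["force"],1),"M",np.round(o["moment"],2),"g",round(o["gripper_width"],3),o["finger_force"])
E
python3 st.py
```

```text
t 0.95 q [ 1.078  0.22  -0.228 -0.    -1.122  0.27 ] p [378.9 368.  194.3] yaw_x -12.7 z [-0. -0. -1.] F [ 0.1  0.9 -0.2] M [ 0.08 -0.06  0.03] g 0.995 0.0
```

send_rows:
  commands:
    - [[0.0203, -0.021, 0, 0, 0, -0.1326, 1], [0.0203, -0.021, 0, 0, 0, -0.1326, 1], [0.0203, -0.021, 0, 0, 0, -0.1326, 1], [0.0203, -0.021, 0, 0, 0, -0.1326, 1], [0.0203, -0.021, 0, 0, 0, -0.1326, 1], [0.0203, -0.021, 0, 0, 0, -0.1326, 1], [0.0203, -0.021, 0, 0, 0, -0.1326, 1], [0.0203, -0.021, 0, 0, 0, -0.1326, 1]]

```text
t: 1.75
eef_pos: [541.0, 200.5, 194.0]
eef_rot: [0.0, 0.799, -0.601, -0.0]
force: [0.4, -0.1, -0.2]
gripper_width: 0.998
finger_force: 0.0
```

send_rows:
  commands:
    - [[0.0203, -0.021, 0, 0, 0, -0.1326, 1], [0.0203, -0.021, 0, 0, 0, -0.1326, 1], [0.0203, -0.021, 0, 0, 0, -0.1326, 1], [0.0203, -0.021, 0, 0, 0, -0.1326, 1], [0.0203, -0.021, 0, 0, 0, -0.1326, 1], [0.0203, -0.021, 0, 0, 0, -0.1326, 1], [0.0203, -0.021, 0, 0, 0, -0.1326, 1], [0.0203, -0.021, 0, 0, 0, -0.1326, 1]]

```text
t: 2.55
eef_pos: [703.4, 32.6, 193.7]
eef_rot: [-0.0, -0.386, 0.923, 0.0]
force: [0.7, 0.1, 0.2]
gripper_width: 1.001
finger_force: 0.0
```

send_rows:
  commands:
    - [[0, 0, 0, 0, 0, -0.1326, 1], [0, 0, 0, 0, 0, -0.1326, 1], [0, 0, 0, 0, 0, -0.1326, 1], [0, 0, 0, 0, 0, -0.1326, 1], [0, 0, 0, 0, 0, -0.1326, 1], [0, 0, 0, 0, 0, -0.1326, 1], [0, 0, 0, 0, 0, -0.1326, 1], [0, 0, 0, 0, 0, -0.1326, 1]]

```text
t: 3.35
eef_pos: [702.6, 33.5, 193.7]
eef_rot: [-0.001, 0.134, 0.991, -0.0]
force: [0.2, 0.0, -0.5]
gripper_width: 1.0
finger_force: 0.0
```

```bash
python3 st.py
python3 - <<'E'
from h import *
c=cam("wrist"); save(c,"w1"); X=cloud(c)
m=(X[...,2]>108)&(X[...,2]<130)&(np.hypot(X[...,0]-704,X[...,1]-31)<40)
from m import rect
print(m.sum()); 
if m.sum()>50: print(rect(cv2.minAreaRect(X[m][:,:2].astype(np.float32))))
E
```

```text
t 3.35 q [ 0.277  0.522  0.229 -0.    -1.279 -2.117] p [702.6  33.5 193.7] yaw_x 164.6 z [-0.001 -0.    -1.   ] F [ 0.2  0.  -0.5] M [ 0.05 -0.15  0.02] g 1.0 0.0
1062
(array([703.3,  30.9]), array([13.6, 44.6]), 164.8)
```

send_rows:
  commands:
    - [[0.0007, -0.0025, -0.015, 0, 0, 0, 1], [0, 0, -0.016, 0, 0, 0, 1], [0, 0, -0.016, 0, 0, 0, 1], [0, 0, -0.016, 0, 0, 0, 0.5], [0, 0, -0.016, 0, 0, 0, 0.4], [0, 0, -0.013, 0, 0, 0, 0.4], [0, 0, 0, 0, 0, 0, 0], [0, 0, 0, 0, 0, 0, 0]]

```text
t: 4.2
eef_pos: [703.8, 31.0, 102.4]
eef_rot: [0.0, 0.131, 0.991, -0.0]
force: [0.3, -0.4, 0.5]
gripper_width: 0.63
finger_force: 0.0
```

send_rows:
  commands:
    - [[0, 0, 0, 0, 0, 0, 0], [0, 0, 0, 0, 0, 0, 0], [0, 0, 0, 0, 0, 0, 0], [0, 0, 0, 0, 0, 0, 0], [0, 0, 0, 0, 0, 0.05, 0], [0, 0, 0, 0, 0, 0.05, 0], [0, 0, 0, 0, 0, 0.05, 0], [0, 0, 0, 0, 0, 0.05, 0]]

```text
t: 5.0
eef_pos: [703.6, 31.1, 102.5]
eef_rot: [0.0, 0.031, 1.0, 0.0]
force: [0.6, -0.0, 0.2]
gripper_width: 0.01
finger_force: 0.0
```

```bash
python3 st.py
```

```text
t 5.0 q [ 0.273  0.584  0.105 -0.    -1.091 -1.905] p [703.6  31.1 102.5] yaw_x 176.5 z [ 0.  0. -1.] F [ 0.6 -0.   0.2] M [ 0.04 -0.14  0.02] g 0.01 0.0
```

Run:
```python
from h import *
c=cam("wrist"); save(c,"w2"); t=cam("top"); save(t,"t2")
a=cv2.imread("pics/w2.png"); b=cv2.imread("pics/t2.png")[60:240,170:410]; b=cv2.resize(b,(640,480))
cv2.imwrite("pics/v2.png",cv2.resize(np.hstack([a,b]),(800,300)))
```

```text
(no output)
```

View pics/v2.png

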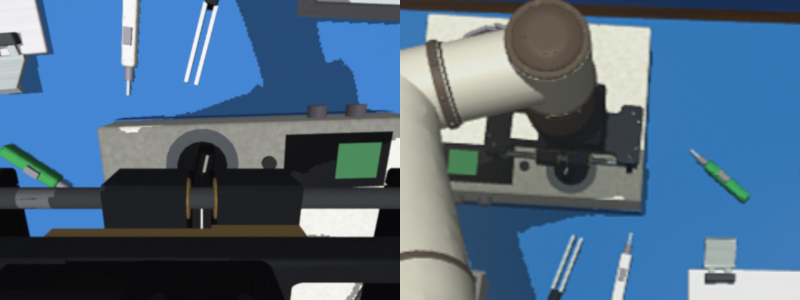

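Run:
```python
from h import *
a=cv2.imread("pics/w2.png"); cv2.imwrite("pics/v3.png",cv2.resize(a[200:380,200:440],(800,600),interpolation=cv2.INTER_CUBIC))
c=cam("wrist"); print(c["o"],c["R"].round(3)); print(proj(c,[[704,31,119],[703.6,31,113.5],[703.6,31,94.5]]))
```

```text
[637.02279651  34.39189701 292.88684703] [[ 0.064  0.967  0.246]
 [ 0.998 -0.062 -0.015]
 [ 0.001  0.247 -0.969]]
[[323.7834959  286.04360801]
 [323.68637446 281.52145989]
 [323.53990846 269.93294068]]
```

View pics/v3.png

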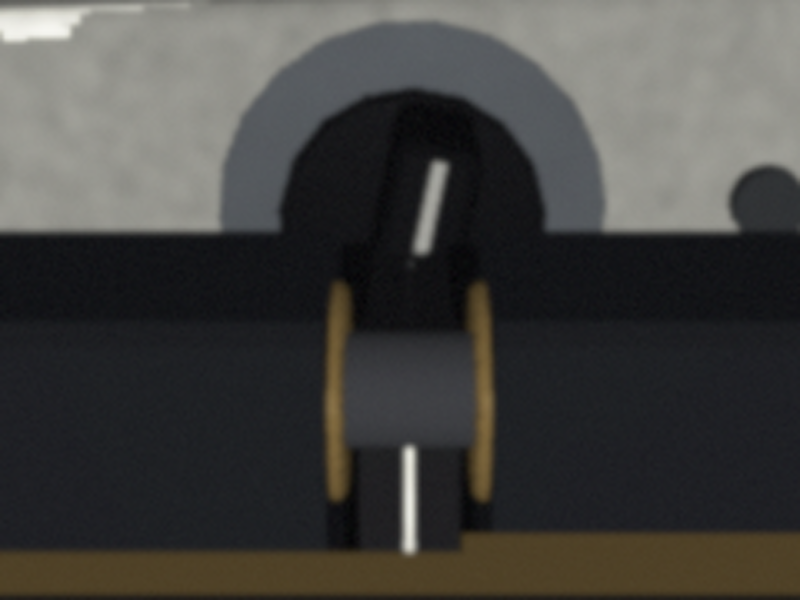

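send_rows:
  commands:
    - [[0, 0, 0, 0, 0, 0, 0], [0, 0, 0, 0, 0, 0, 0], [0, 0, 0, 0, 0, 0, 0], [0, 0, 0, 0, 0, 0.05, 0], [0, 0, 0, 0, 0, 0.05, 0], [0, 0, 0, 0, 0, 0.05, 0], [0, 0, 0, 0, 0, 0.05, 0], [0, 0, 0, 0, 0, 0.0, 0]]

```text
t: 5.95
eef_pos: [703.6, 31.0, 102.4]
eef_rot: [0.0, -0.068, 0.998, -0.0]
force: [0.3, -0.1, -0.4]
gripper_width: 0.004
finger_force: 0.0
```

```bash
python3 st.py
python3 - <<'E'
from h import *
c=cam("wrist"); save(c,"w3"); X=cloud(c)
a=cv2.imread("pics/w3.png"); cv2.imwrite("pics/v4.png",cv2.resize(a[180:480,120:520],(800,600),interpolation=cv2.INTER_CUBIC))
for v in range(240,400,12): print(v,[X[v,u].round(0).tolist() for u in (305,323,341)])
E
```

```text
t 5.95 q [ 0.273  0.585  0.105  0.    -1.091 -1.708] p [703.6  31.  102.4] yaw_x -172.2 z [ 0. -0. -1.] F [ 0.3 -0.1 -0.4] M [ 0.1  -0.2  -0.02] g 0.004 0.0
240 [[689.0, 18.0, 88.0], [686.0, 28.0, 93.0], [682.0, 37.0, 105.0]]
252 [[696.0, 19.0, 90.0], [687.0, 28.0, 115.0], [684.0, 37.0, 121.0]]
264 [[703.0, 20.0, 88.0], [692.0, 29.0, 119.0], [691.0, 38.0, 120.0]]
276 [[694.0, 21.0, 135.0], [694.0, 29.0, 131.0], [691.0, 37.0, 136.0]]
288 [[669.0, 21.0, 213.0], [697.0, 30.0, 139.0], [667.0, 29.0, 216.0]]
300 [[672.0, 22.0, 214.0], [671.0, 26.0, 213.0], [669.0, 30.0, 217.0]]
312 [[673.0, 22.0, 218.0], [672.0, 26.0, 217.0], [671.0, 30.0, 219.0]]
324 [[675.0, 22.0, 219.0], [675.0, 26.0, 219.0], [674.0, 30.0, 219.0]]
336 [[680.0, 23.0, 215.0], [753.0, 37.0, 80.0], [676.0, 31.0, 221.0]]
348 [[692.0, 24.0, 200.0], [761.0, 39.0, 81.0], [681.0, 31.0, 218.0]]
360 [[696.0, 24.0, 201.0], [770.0, 40.0, 80.0], [679.0, 31.0, 225.0]]
372 [[680.0, 23.0, 230.0], [679.0, 27.0, 230.0], [680.0, 31.0, 228.0]]
384 [[678.0, 24.0, 236.0], [678.0, 27.0, 235.0], [678.0, 30.0, 235.0]]
396 [[678.0, 24.0, 239.0], [679.0, 27.0, 238.0], [678.0, 30.0, 238.0]]
```

View pics/v4.png

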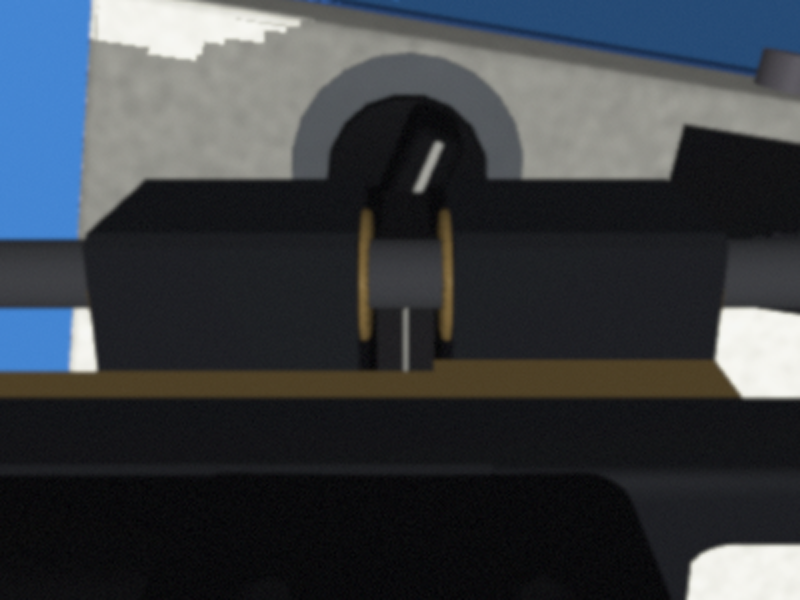

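Run:
```python
from h import *
o=bot.get_obs(); c=vision.camera("wrist"); T=np.array(c["T_tool_cam"]); print(T.round(3))
c["R"]=T[:3,:3];c["o"]=T[:3,3];c["K"]=np.array(c["mtx"]); X=cloud(c)
for v in range(264,300,4): print(v,[X[v,u].round(0).tolist() for u in range(250,400,12)])
```

```text
[[-0.00000e+00 -9.69000e-01 -2.46000e-01  6.68110e+01]
 [ 1.00000e+00 -0.00000e+00  1.00000e-03 -8.71000e-01]
 [-1.00000e-03 -2.46000e-01  9.69000e-01 -1.90403e+02]
 [ 0.00000e+00  0.00000e+00  0.00000e+00  1.00000e+00]]
264 [[-0.0, -45.0, 21.0], [-1.0, -38.0, 22.0], [-0.0, -30.0, 20.0], [2.0, -22.0, 14.0], [2.0, -15.0, 13.0], [2.0, -8.0, 13.0], [12.0, -1.0, -17.0], [12.0, 5.0, -17.0], [11.0, 11.0, -16.0], [2.0, 20.0, 14.0], [-0.0, 28.0, 20.0], [-1.0, 36.0, 23.0], [-1.0, 43.0, 22.0]]
268 [[-3.0, -45.0, 22.0], [-3.0, -38.0, 22.0], [-3.0, -30.0, 21.0], [-0.0, -22.0, 13.0], [-0.0, -15.0, 13.0], [-0.0, -8.0, 12.0], [9.0, -1.0, -16.0], [10.0, 5.0, -17.0], [-0.0, 13.0, 13.0], [-0.0, 20.0, 13.0], [-3.0, 28.0, 21.0], [-3.0, 36.0, 22.0], [-3.0, 43.0, 22.0]]
272 [[38.0, -19.0, -105.0], [38.0, -16.0, -105.0], [38.0, -13.0, -106.0], [38.0, -10.0, -106.0], [38.0, -7.0, -106.0], [-0.0, -8.0, 5.0], [7.0, -1.0, -16.0], [7.0, 5.0, -16.0], [37.0, 5.0, -104.0], [38.0, 8.0, -106.0], [38.0, 11.0, -106.0], [38.0, 14.0, -106.0], [38.0, 17.0, -106.0]]
276 [[38.0, -18.0, -109.0], [38.0, -15.0, -108.0], [38.0
[... 961 characters left out ...]
], [10.0, 4.0, -46.0], [38.0, 4.0, -117.0], [38.0, 7.0, -117.0], [38.0, 10.0, -116.0], [38.0, 12.0, -117.0], [38.0, 15.0, -117.0]]
292 [[38.0, -16.0, -118.0], [38.0, -13.0, -119.0], [38.0, -11.0, -119.0], [37.0, -9.0, -118.0], [38.0, -6.0, -119.0], [11.0, -6.0, -52.0], [5.0, -1.0, -38.0], [9.0, 4.0, -48.0], [38.0, 4.0, -118.0], [38.0, 7.0, -119.0], [38.0, 9.0, -119.0], [38.0, 12.0, -119.0], [38.0, 14.0, -120.0]]
296 [[38.0, -16.0, -121.0], [38.0, -13.0, -121.0], [38.0, -11.0, -121.0], [38.0, -8.0, -121.0], [37.0, -6.0, -120.0], [10.0, -6.0, -54.0], [3.0, -1.0, -38.0], [9.0, 4.0, -53.0], [37.0, 4.0, -118.0], [38.0, 6.0, -121.0], [38.0, 9.0, -121.0], [37.0, 12.0, -120.0], [38.0, 14.0, -121.0]]
```

send_rows:
  commands:
    - [[0, 0, 0.0, 0, 0, 0, 1], [0, 0, 0, 0, 0, 0, 1], [0, 0, 0, 0, 0, -0.05, 1], [0, 0, 0, 0, 0, -0.05, 1], [0, 0, 0, 0, 0, -0.05, 1], [0, 0, 0, 0, 0, -0.05, 1], [0, 0, 0, 0, 0, -0.05, 1], [0, 0, 0, 0, 0, -0.05, 1]]

```text
t: 6.85
eef_pos: [703.6, 31.0, 102.4]
eef_rot: [0.0, 0.083, 0.997, 0.0]
force: [-0.2, 0.1, -0.7]
gripper_width: 0.65
finger_force: 0.0
```

```bash
python3 st.py
python3 - <<'E'
from h import *
o=bot.get_obs(); c=vision.camera("wrist"); T=np.array(c["T_tool_cam"]); save(c,"w5")
c["R"]=T[:3,:3];c["o"]=T[:3,3];c["K"]=np.array(c["mtx"]); X=cloud(c)
m=(np.abs(X[...,0])<12)&(np.abs(X[...,1])>38)&(np.abs(X[...,1])<56)
print(m.sum(),np.percentile(X[m][:,2],[0,50,90,95,99,100]))
for v in range(250,320,6): print(v,[X[v,u].round(0).tolist() for u in (230,240,250,260,380,390,400,410)])
E
```

```text
t 6.85 q [ 0.273  0.584  0.105 -0.    -1.091 -2.01 ] p [703.6  31.  102.4] yaw_x 170.5 z [ 0.  0. -1.] F [-0.2  0.1 -0.7] M [ 0.1  -0.13  0.03] g 0.65 0.0
4033 [-123.88477299 -121.16468849   22.77783942   23.0966513    23.62023331
   24.50406532]
250 [[8.0, -57.0, 23.0], [8.0, -51.0, 22.0], [8.0, -45.0, 23.0], [8.0, -39.0, 23.0], [8.0, 34.0, 23.0], [8.0, 40.0, 23.0], [8.0, 47.0, 23.0], [8.0, 53.0, 22.0]]
256 [[4.0, -57.0, 21.0], [4.0, -51.0, 22.0], [4.0, -45.0, 23.0], [4.0, -39.0, 22.0], [4.0, 34.0, 21.0], [4.0, 40.0, 22.0], [4.0, 47.0, 22.0], [4.0, 53.0, 22.0]]
262 [[0.0, -57.0, 23.0], [0.0, -51.0, 22.0], [0.0, -45.0, 22.0], [0.0, -39.0, 22.0], [1.0, 34.0, 21.0], [0.0, 41.0, 23.0], [0.0, 47.0, 22.0], [0.0, 53.0, 22.0]]
268 [[-4.0, -57.0, 22.0], [-4.0, -52.0, 23.0], [-3.0, -45.0, 22.0], [-4.0, -39.0, 23.0], [-3.0, 35.0, 22.0], [-4.0, 41.0, 23.0], [-3.0, 47.0, 21.0], [-4.0, 54.0, 24.0]]
274 [[-7.0, -58.0, 22.0], [-8.0, -52.0, 23.0], [11.0, -34.0, -30.0], [-8.0, -39.0, 22.0], [-8.0, 35.0, 23.0], [-8.0, 41.0, 22.0], [11.0, 35.0, -30.0], [-7.0, 53.0, 22.0]]
280 [[-12.0, -58.0, 23.0], [11
[... 518 characters left out ...]
 [9.0, -34.0, -54.0], [9.0, -30.0, -55.0], [1.0, -29.0, -36.0], [-24.0, 36.0, 23.0], [6.0, 28.0, -48.0], [10.0, 30.0, -56.0], [11.0, 33.0, -59.0]]
304 [[32.0, -22.0, -113.0], [33.0, -20.0, -114.0], [32.0, -18.0, -112.0], [33.0, -15.0, -113.0], [32.0, 13.0, -113.0], [32.0, 15.0, -113.0], [33.0, 17.0, -114.0], [33.0, 19.0, -114.0]]
310 [[67.0, -1.0, -190.0], [31.0, -20.0, -114.0], [32.0, -17.0, -115.0], [32.0, -15.0, -114.0], [32.0, 12.0, -115.0], [32.0, 15.0, -114.0], [32.0, 17.0, -115.0], [31.0, 19.0, -114.0]]
316 [[31.0, -21.0, -116.0], [31.0, -19.0, -116.0], [31.0, -17.0, -116.0], [31.0, -15.0, -116.0], [31.0, 12.0, -116.0], [30.0, 15.0, -115.0], [31.0, 16.0, -116.0], [31.0, 19.0, -116.0]]
```

View pics/w5.png

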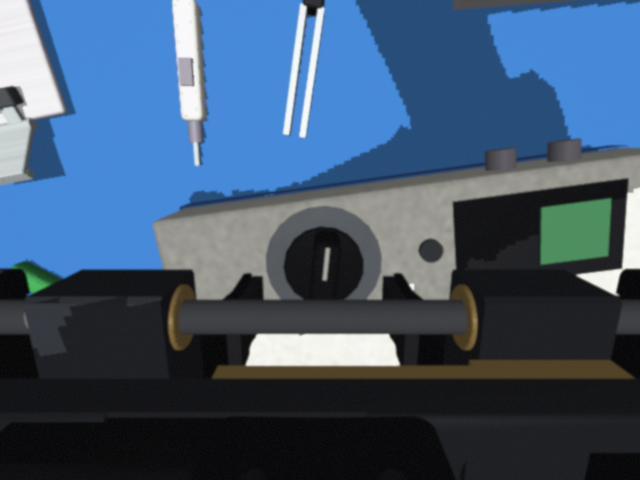

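send_rows:
  commands:
    - [[0, 0, 0.0, 0, 0, -0.05, 1], [0, 0, 0, 0, 0, -0.05, 1], [0, 0, -0.008, 0, 0, 0, 0.6], [0, 0, -0.008, 0, 0, 0, 0.6], [0, 0, -0.008, 0, 0, 0, 0.5], [0, 0, -0.008, 0, 0, 0, 0.5], [0, 0, -0.004, 0, 0, 0, 0], [0, 0, 0, 0, 0, 0, 0]]

```text
t: 7.7
eef_pos: [703.0, 30.9, 65.1]
eef_rot: [-0.001, 0.131, 0.991, -0.0]
force: [0.5, -0.1, 0.5]
gripper_width: 0.508
finger_force: 0.0
```

send_rows:
  commands:
    - [[0, 0, 0, 0, 0, 0, 0], [0, 0, 0, 0, 0, 0, 0], [0, 0, 0, 0, 0, 0, 0], [0, 0, 0, 0, 0, 0, 0], [0, 0, 0, 0, 0, 0.05, 0], [0, 0, 0, 0, 0, 0.05, 0], [0, 0, 0, 0, 0, 0.05, 0], [0, 0, 0, 0, 0, 0.05, 0]]

```text
t: 8.5
eef_pos: [703.9, 31.6, 66.8]
eef_rot: [0.001, 0.031, 1.0, 0.0]
force: [-0.2, 1.3, 0.4]
gripper_width: 0.159
finger_force: 30.0
```

```bash
python3 st.py
```

```text
t 8.5 q [ 0.273  0.616  0.066 -0.    -1.02  -1.905] p [703.9  31.6  66.8] yaw_x 176.5 z [ 0.001  0.001 -1.   ] F [-0.2  1.3  0.4] M [ 0.29 -0.18 -0.07] g 0.159 30.00078763347119
```

send_rows:
  commands:
    - [[0, 0, 0, 0, 0, 0.1, 0], [0, 0, 0, 0, 0, 0.1, 0], [0, 0, 0, 0, 0, 0.1, 0], [0, 0, 0, 0, 0, 0.1, 0], [0, 0, 0, 0, 0, 0.1, 0], [0, 0, 0, 0, 0, 0.1, 0], [0, 0, 0, 0, 0, 0.1, 0], [0, 0, 0, 0, 0, 0.1, 0]]

```text
t: 9.3
eef_pos: [703.9, 31.5, 66.8]
eef_rot: [0.001, -0.362, 0.932, 0.0]
force: [-0.6, 0.7, 1.1]
gripper_width: 0.16
finger_force: 30.0
```

```bash
python3 st.py
```

```text
t 9.3 q [ 0.273  0.616  0.066 -0.    -1.02  -1.103] p [703.9  31.5  66.8] yaw_x -137.6 z [ 0.001  0.001 -1.   ] F [-0.6  0.7  1.1] M [ 0.35 -0.13 -0.08] g 0.16 30.00073340255767
```

send_rows:
  commands:
    - [[0, 0, 0, 0, 0, 0.05, 0], [0, 0, 0, 0, 0, 0.05, 0], [0, 0, 0, 0, 0, 0.05, 0], [0, 0, 0, 0, 0, 0.05, 0], [0, 0, 0, 0, 0, 0.05, 0], [0, 0, 0, 0, 0, 0.05, 0], [0, 0, 0, 0, 0, 0.05, 0], [0, 0, 0, 0, 0, 0.05, 0]]

```text
t: 10.1
eef_pos: [703.9, 31.5, 66.8]
eef_rot: [0.001, -0.539, 0.842, -0.0]
force: [-0.1, 1.3, 0.9]
gripper_width: 0.159
finger_force: 30.0
```

```bash
python3 st.py
```

```text
t 10.1 q [ 0.273  0.616  0.066 -0.    -1.02  -0.705] p [703.9  31.5  66.8] yaw_x -114.8 z [ 0.001  0.001 -1.   ] F [-0.1  1.3  0.9] M [ 0.47 -0.06 -0.05] g 0.159 30.000690068118274
```

send_rows:
  commands:
    - [[0, 0, 0, 0, 0, 0.05, 0], [0, 0, 0, 0, 0, 0.05, 0], [0, 0, 0, 0, 0, 0.05, 0], [0, 0, 0, 0, 0, 0.05, 0], [0, 0, 0, 0, 0, 0.05, 0], [0, 0, 0, 0, 0, 0.05, 0], [0, 0, 0, 0, 0, 0.05, 0], [0, 0, 0, 0, 0, 0.05, 0]]

```text
t: 10.9
eef_pos: [703.9, 31.5, 66.8]
eef_rot: [0.001, -0.696, 0.718, -0.0]
force: [-0.0, 1.5, 0.2]
gripper_width: 0.156
finger_force: 30.0
```

```bash
python3 st.py
```

```text
t 10.9 q [ 0.273  0.616  0.066 -0.    -1.02  -0.305] p [703.9  31.5  66.8] yaw_x -91.9 z [ 0.001  0.001 -1.   ] F [-0.   1.5  0.2] M [ 0.47 -0.05  0.02] g 0.156 30.00078662764281
```

send_rows:
  commands:
    - [[0, 0, 0, 0, 0, 0.05, 0], [0, 0, 0, 0, 0, 0.05, 0], [0, 0, 0, 0, 0, 0.05, 0], [0, 0, 0, 0, 0, 0.05, 0], [0, 0, 0, 0, 0, 0.05, 0], [0, 0, 0, 0, 0, 0.05, 0], [0, 0, 0, 0, 0, 0.0, 0], [0, 0, 0, 0, 0, 0, 0]]

```text
t: 11.7
eef_pos: [703.9, 30.8, 66.7]
eef_rot: [-0.0, 0.793, -0.609, 0.0]
force: [1.7, 0.1, 1.2]
gripper_width: 0.209
finger_force: 39.4
```

```bash
python3 st.py
```

```text
t 11.7 q [ 0.272  0.616  0.066 -0.    -1.02  -0.01 ] p [703.9  30.8  66.7] yaw_x -75.0 z [ 0.001  0.    -1.   ] F [1.7 0.1 1.2] M [-0.07 -0.23 -1.21] g 0.209 39.36507894191891
```

send_rows:
  commands:
    - [[0, 0, 0, 0, 0, -0.1, 0.3], [0, 0, 0, 0, 0, 0, 0.5], [0, 0, 0, 0, 0, 0, 0.7], [0, 0, 0.02, 0, 0, 0, 1], [0, 0, 0.02, 0, 0, 0, 1], [0, 0, 0.02, 0, 0, 0, 1], [0, 0, 0, 0, 0, 0.08, 1], [0, 0, 0, 0, 0, 0.1, 1]]

```text
t: 12.5
eef_pos: [703.9, 31.3, 127.5]
eef_rot: [-0.001, 0.82, -0.572, 0.001]
force: [-1.1, -0.1, -0.3]
gripper_width: 0.853
finger_force: 0.0
```

send_rows:
  commands:
    - [[-0.017, 0.0014, 0, 0, 0, 0.11, 1], [-0.017, 0.0014, 0, 0, 0, 0.11, 1], [-0.017, 0.0014, 0, 0, 0, 0.11, 1], [-0.016, 0.0014, 0, 0, 0, 0.11, 1], [-0.016, 0.0014, 0, 0, 0, 0.11, 1], [-0.016, 0.0014, 0, 0, 0, 0.11, 1], [-0.016, 0.0014, 0, 0, 0, 0.12, 1], [-0.016, 0.0014, 0, 0, 0, 0.12, 1]]

```text
t: 13.3
eef_pos: [571.8, 42.3, 126.4]
eef_rot: [0.0, 0.987, -0.158, 0.0]
force: [-0.4, 0.5, 0.2]
gripper_width: 0.998
finger_force: 0.0
```

```bash
python3 st.py
cat > w.py <<'E'
import sys
from m import *
ex,ey,z=map(float,sys.argv[1:4]); n=sys.argv[4] if len(sys.argv)>4 else "wrist"
o=bot.get_obs(); M=q2m(o["eef_rot"]); yaw=np.degrees(np.arctan2(M[1,0],M[0,0]))
c=cam(n); save(c,"last"); l,os=comps(c,z)
os=[r for r in os if r[1][4]<60000]
for i,s,ce,P,r in sorted(os,key=lambda q:np.hypot(q[4][0][0]-ex,q[4][0][1]-ey))[:2]:
    C,wh,a=rect(r); d=(a-yaw+90)%180-90
    print("px",ce.round(0),"C",C,"size",wh,"ang",a,"| dxy",np.round(C-o["eef_pos"][:2],1),"dyaw rad",np.radians(d).round(3))
E
python3 w.py 573 42 10
python3 - <<'E'
from m import *
c=cam("wrist");X=cloud(c)
m=(X[...,2]>105)&(X[...,2]<125)&(np.hypot(X[...,0]-704,X[...,1]-31)<26); print(m.sum())
if m.sum()>60: print(rect(cv2.minAreaRect(X[m][:,:2].astype(np.float32))))
E
```

```text
t 13.3 q [ 0.356  0.355 -0.219  0.    -0.997  0.897] p [571.8  42.3 126.4] yaw_x -18.2 z [-0. -0. -1.] F [-0.4  0.5  0.2] M [ 0.02 -0.04  0.  ] g 0.998 0.0
px [324. 229.] C [569.8  40.7] size [ 17.6 114.1] ang 161.5 | dxy [-2.  -1.6] dyaw rad -0.005
px [418. 201.] C [577.2 -44.7] size [ 19.  114.1] ang 169.8 | dxy [  5.4 -87. ] dyaw rad 0.139
3188
(array([703.5,  30.7]), array([14.6, 45.5]), 87.2)
```

send_rows:
  commands:
    - [[-0.002, -0.0016, -0.025, 0, 0, 0, 0.7], [0, 0, -0.025, 0, 0, 0, 0.6], [0, 0, -0.025, 0, 0, 0, 0.5], [0, 0, -0.025, 0, 0, 0, 0.5], [0, 0, -0.025, 0, 0, 0, 0.5], [0, 0, -0.014, 0, 0, 0, 0.5], [0, 0, -0.005, 0, 0, 0, 0.5], [0, 0, -0.003, 0, 0, 0, 0.5]]

```text
t: 14.2
eef_pos: [571.2, 40.7, -21.0]
eef_rot: [0.0, 0.987, -0.162, 0.0]
force: [0.9, 0.0, 0.5]
gripper_width: 0.512
finger_force: 0.0
```

```bash
python3 st.py
```

```text
t 14.2 q [ 0.354  0.538 -0.368  0.001 -0.665  0.891] p [571.2  40.7 -21. ] yaw_x -18.6 z [ 0. -0. -1.] F [0.9 0.  0.5] M [ 0.02 -0.04  0.01] g 0.512 0.0
```

send_rows:
  commands:
    - [[0, 0, -0.002, 0, 0, 0, 0.1], [0, 0, 0, 0, 0, 0, 0.1], [0, 0, 0, 0, 0, 0, 0.1], [0, 0, 0, 0, 0, 0, 0.1], [0, 0, 0, 0, 0, 0, 0.1], [0, 0, 0, 0, 0, 0, 0.1], [0, 0, 0.005, 0, 0, 0, 0.1], [0, 0, 0.02, 0, 0, 0, 0.1]]

```text
t: 15.0
eef_pos: [568.4, 40.0, 0.7]
eef_rot: [0.001, 0.987, -0.162, -0.003]
force: [-0.5, -0.0, -0.4]
gripper_width: 0.181
finger_force: 30.0
```

```bash
python3 st.py
```

```text
t 15.0 q [ 0.354  0.505 -0.354 -0.001 -0.717  0.891] p [568.4  40.    0.7] yaw_x -18.7 z [-0.005 -0.001 -1.   ] F [-0.5 -0.  -0.4] M [ 0.03 -0.02 -0.02] g 0.181 29.990168809890747
```

send_rows:
  commands:
    - [[0, 0, 0.025, 0, 0, 0, 0.1], [0.004, 0.035, 0.025, 0, 0, 0.03, 0.1], [0.004, 0.035, 0.024, 0, 0, 0.03, 0.1], [0.004, 0.04, 0, 0, 0, 0.03, 0.1], [0.005, 0.045, 0, 0, 0, 0.04, 0.1], [0.005, 0.045, 0, 0, 0, 0.04, 0.1], [0.005, 0.05, 0, 0, 0, 0.03, 0.1], [0.005, 0.046, 0, 0, 0, 0.03, 0.1]]
  squeeze: 40

```text
t: 15.8
eef_pos: [602.2, 338.3, 76.5]
eef_rot: [0.0, 0.999, -0.047, -0.0]
force: [0.3, 0.1, 0.1]
gripper_width: 0.181
finger_force: 40.0
```

```bash
python3 st.py
python3 - <<'E'
from m import *
c=cam("wrist");save(c,"w6");X=cloud(c)
m=(X[...,2]>57)&(X[...,2]<68)&(np.abs(X[...,0]-494)<100)&(np.abs(X[...,1]-270)<150); print(m.sum())
print(rect(cv2.minAreaRect(X[m][:,:2].astype(np.float32))))
E
```

```text
t 15.8 q [ 0.745  0.586  0.037 -0.    -1.022  0.732] p [602.2 338.3  76.5] yaw_x -5.4 z [-0. -0. -1.] F [0.3 0.1 0.1] M [-0.03 -0.14  0.04] g 0.181 39.98966038227081
0
(array([0., 0.]), array([0., 0.]), 0.0)
```

View pics/w6.png

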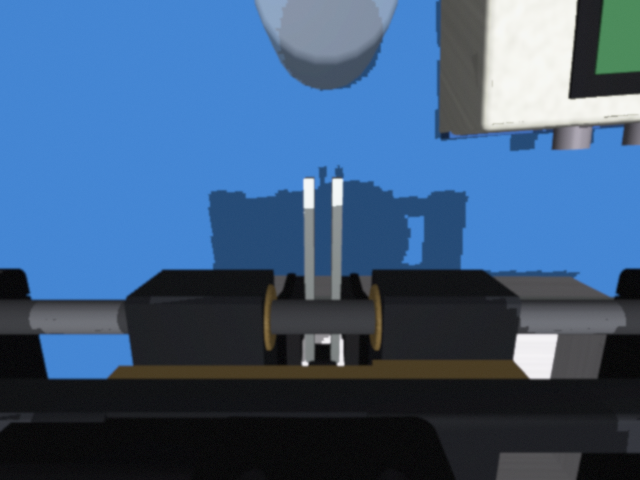

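send_rows:
  commands:
    - [[-0.017, -0.002, 0, 0, 0, 0, 0.1], [-0.017, 0, 0, 0, 0, 0, 0.1], [-0.017, 0, 0, 0, 0, 0, 0.1], [-0.017, 0, 0, 0, 0, 0, 0.1], [-0.017, 0, 0, 0, 0, 0, 0.1], [-0.0166, 0, 0, 0, 0, 0, 0.1], [0, 0, 0, 0, 0, 0, 0.1], [0, 0, 0, 0, 0, 0, 0.1]]

```text
t: 16.65
eef_pos: [501.1, 334.4, 76.7]
eef_rot: [-0.0, 0.999, -0.047, 0.0]
force: [0.8, -0.3, -0.6]
gripper_width: 0.176
finger_force: 40.0
```

```bash
python3 st.py
python3 - <<'E'
from m import *
c=cam("wrist");save(c,"w7");X=cloud(c); t=cam("top"); Y=cloud(t)
ex=np.array([.9954,-.0958]);ey=np.array([.0958,.9954])
for n,X in(("wrist",X),("top",Y)):
    m=(X[...,2]>58)&(X[...,2]<67)&(np.abs(X[...,0]-494)<100)&(np.abs(X[...,1]-270)<150)
    d=X[m][:,:2]-[494.3,270.7]; x=d@ex; y=d@ey; print(n,m.sum(),np.percentile(x,[0,1,99,100]),np.percentile(y,[0,1,99,100]))
a=cv2.imread("pics/w7.png"); cv2.imwrite("pics/w7s.png",a)
E
```

```text
t 16.65 q [ 0.857  0.452 -0.205  0.    -0.914  0.619] p [501.1 334.4  76.7] yaw_x -5.4 z [ 0.001  0.    -1.   ] F [ 0.8 -0.3 -0.6] M [ 0.04 -0.07 -0.03] g 0.176 39.989967942237854
wrist 9262 [-74.65284694 -73.18969076  73.92820149  78.05346281] [-115.77499285 -114.37691094  114.53319256  116.51022527]
top 856 [-79.28289717 -78.26150127  77.71065987  78.66336439] [-116.34971249 -114.77134499  115.38016315  118.08395514]
```

View pics/w7.png

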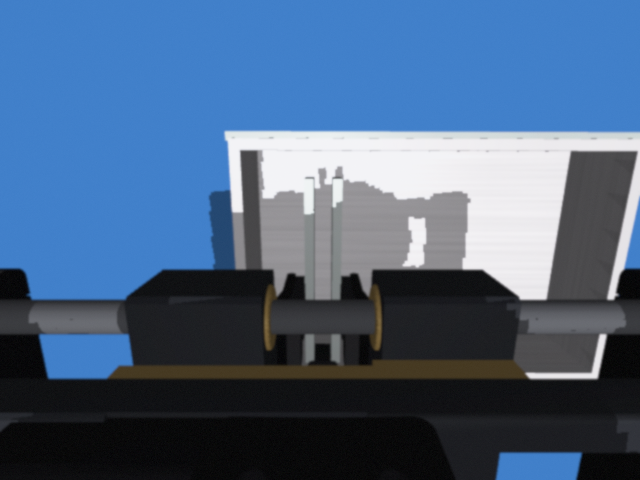

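send_rows:
  commands:
    - [[0, 0, -0.02, 0, 0, 0, 0.1], [0, 0, -0.02, 0, 0, 0, 0.1], [0, 0, -0.02, 0, 0, 0, 0.1], [0, 0, -0.018, 0, 0, 0, 0.1], [0, 0, -0.01, 0, 0, 0, 0.1], [0, 0, -0.005, 0, 0, 0, 0.1], [0, 0, 0, 0, 0, 0, 0.1], [0, 0, 0, 0, 0, 0, 0.1]]

```text
t: 17.55
eef_pos: [501.8, 334.8, -16.0]
eef_rot: [-0.001, 0.999, -0.048, 0.001]
force: [0.2, -0.4, -0.2]
gripper_width: 0.177
finger_force: 40.0
```

send_rows:
  commands:
    - [[0, 0, 0, 0, 0, 0, 0.3], [0, 0, 0, 0, 0, 0, 0.3], [0, 0, 0, 0, 0, 0, 0.3], [0, 0, 0.02, 0, 0, 0, 0.3], [0, 0, 0.03, 0, 0, 0, 0.3], [0, 0, 0.04, 0, 0, 0, 0.5], [0, 0, 0.03, 0, 0, 0, 1], [0, 0, 0, 0, 0, 0, 1]]

```text
t: 18.35
eef_pos: [503.6, 336.8, 108.9]
eef_rot: [-0.004, 0.999, -0.047, 0.004]
force: [-0.4, 0.9, -0.1]
gripper_width: 0.489
finger_force: 0.0
```

```bash
python3 st.py
```

```text
t 18.35 q [ 0.857  0.418 -0.169  0.002 -0.973  0.618] p [503.6 336.8 108.9] yaw_x -5.4 z [ 0.008  0.007 -1.   ] F [-0.4  0.9 -0.1] M [ 0.01 -0.09 -0.01] g 0.489 0.0
```

send_rows:
  commands:
    - [[-0.01, -0.034, 0.005, 0, 0, 0.017, 1], [-0.01, -0.034, 0.005, 0, 0, 0.017, 1], [-0.01, -0.034, 0.005, 0, 0, 0.017, 1], [-0.01, -0.034, 0.005, 0, 0, 0.017, 1], [-0.01, -0.034, 0, 0, 0, 0.017, 1], [-0.01, -0.034, 0, 0, 0, 0.017, 1], [-0.01, -0.034, 0, 0, 0, 0.016, 1], [-0.008, -0.033, 0, 0, 0, 0.016, 1]]

```text
t: 19.15
eef_pos: [421.7, 61.9, 122.9]
eef_rot: [0.0, 1.0, 0.02, -0.0]
force: [0.0, 0.7, -0.4]
gripper_width: 0.999
finger_force: 0.0
```

```bash
python3 st.py; python3 w.py 424 65 10
```

```text
t 19.15 q [ 0.53   0.118 -0.558 -0.    -0.895  1.081] p [421.7  61.9 122.9] yaw_x 2.3 z [-0.001 -0.    -1.   ] F [ 0.   0.7 -0.4] M [-0.04 -0.06  0.  ] g 0.999 0.0
px [323. 232.] C [421.3  63.8] size [ 30.3 110.1] ang 1.9 | dxy [-0.4  1.9] dyaw rad -0.006
px [466.  55.] C [561.8 -41.9] size [19.3 82. ] ang 169.9 | dxy [ 140.1 -103.8] dyaw rad -0.216
```

send_rows:
  commands:
    - [[0, 0.002, -0.025, 0, 0, 0, 0.7], [0, 0, -0.03, 0, 0, 0, 0.6], [0, 0, -0.03, 0, 0, 0, 0.5], [0, 0, -0.03, 0, 0, 0, 0.5], [0, 0, -0.02, 0, 0, 0, 0.5], [0, 0, -0.011, 0, 0, 0, 0.5], [0, 0, 0, 0, 0, 0, 0.1], [0, 0, 0, 0, 0, 0, 0.1]]

```text
t: 20.0
eef_pos: [422.9, 65.4, -22.7]
eef_rot: [0.0, 1.0, 0.019, -0.0]
force: [-0.8, -0.7, -0.0]
gripper_width: 0.404
finger_force: 0.0
```

send_rows:
  commands:
    - [[0, 0, 0, 0, 0, 0, 0.1], [0, 0, 0, 0, 0, 0, 0.1], [0, 0, 0, 0, 0, 0, 0.1], [0, 0, 0, 0, 0, 0, 0.1], [0, 0, 0.01, 0, 0, 0, 0.1], [0, 0, 0.03, 0, 0, 0, 0.1], [0, 0, 0.03, 0, 0, 0, 0.1], [0, 0, 0.028, 0, 0, 0, 0.1]]

```text
t: 20.8
eef_pos: [422.8, 65.3, 77.1]
eef_rot: [-0.0, 1.0, 0.019, 0.0]
force: [0.7, 0.5, -0.7]
gripper_width: 0.157
finger_force: 39.7
```

```bash
python3 st.py
```

```text
t 20.8 q [ 0.536  0.186 -0.619 -0.    -0.765  1.074] p [422.8  65.3  77.1] yaw_x 2.2 z [ 0.  0. -1.] F [ 0.7  0.5 -0.7] M [-0.02 -0.03  0.01] g 0.157 39.701769948005676
```

send_rows:
  commands:
    - [[0.0092, 0.0284, 0, 0, 0, -0.017, 0.1], [0.0092, 0.0284, 0, 0, 0, -0.017, 0.1], [0.0092, 0.0284, 0, 0, 0, -0.017, 0.1], [0.0092, 0.0284, 0, 0, 0, -0.017, 0.1], [0.0092, 0.0284, 0, 0, 0, -0.017, 0.1], [0.0092, 0.0284, 0, 0, 0, -0.017, 0.1], [0.0092, 0.0284, 0, 0, 0, -0.016, 0.1], [0.0092, 0.0285, 0, 0, 0, -0.016, 0.1]]

```text
t: 21.6
eef_pos: [496.5, 293.7, 75.8]
eef_rot: [-0.0, 0.999, -0.048, -0.0]
force: [-0.3, 0.2, -1.8]
gripper_width: 0.154
finger_force: 39.7
```

```bash
python3 st.py
```

```text
t 21.6 q [ 0.815  0.415 -0.27  -0.    -0.886  0.66 ] p [496.5 293.7  75.8] yaw_x -5.5 z [-0.  0. -1.] F [-0.3  0.2 -1.8] M [-0.03 -0.06  0.  ] g 0.154 39.70105469226837
```

send_rows:
  commands:
    - [[0, 0, -0.02, 0, 0, 0, 0.1], [0, 0, -0.02, 0, 0, 0, 0.1], [0, 0, -0.02, 0, 0, 0, 0.1], [0, 0, -0.018, 0, 0, 0, 0.1], [0, 0, -0.01, 0, 0, 0, 0.1], [0, 0, -0.005, 0, 0, 0, 0.1], [0, 0, 0, 0, 0, 0, 0.1], [0, 0, 0, 0, 0, 0, 0.1]]

```text
t: 22.4
eef_pos: [496.2, 292.4, -16.0]
eef_rot: [0.0, 0.999, -0.047, -0.0]
force: [-3.0, -0.9, 5.3]
gripper_width: 0.155
finger_force: 39.8
```

send_rows:
  commands:
    - [[0, 0, 0, 0, 0, 0, 0.28], [0, 0, 0, 0, 0, 0, 0.28], [0, 0, 0, 0, 0, 0, 0.28], [0, 0, 0.02, 0, 0, 0, 0.28], [0, 0, 0.03, 0, 0, 0, 0.28], [0, 0, 0.04, 0, 0, 0, 0.5], [0, 0, 0.03, 0, 0, 0, 1], [0, 0, 0, 0, 0, 0, 1]]

```text
t: 23.2
eef_pos: [499.5, 295.0, 107.6]
eef_rot: [-0.004, 0.999, -0.047, 0.004]
force: [0.5, 0.4, 0.8]
gripper_width: 0.468
finger_force: 0.0
```

```bash
python3 st.py
```

```text
t 23.2 q [ 0.813  0.379 -0.236  0.002 -0.945  0.662] p [499.5 295.  107.6] yaw_x -5.4 z [ 0.008  0.007 -1.   ] F [0.5 0.4 0.8] M [0.05 0.02 0.03] g 0.468 0.0
```

send_rows:
  commands:
    - [[-0.0084, -0.0419, 0.005, 0, 0, 0.04, 1], [-0.0084, -0.0419, 0.005, 0, 0, 0.04, 1], [-0.0084, -0.0419, 0.005, 0, 0, 0.04, 1], [-0.0084, -0.0419, 0.005, 0, 0, 0.04, 1], [-0.0084, -0.0419, 0, 0, 0, 0.04, 1], [-0.0084, -0.0419, 0, 0, 0, 0.04, 1], [-0.0084, -0.0419, 0, 0, 0, 0.04, 1], [-0.0084, -0.0419, 0, 0, 0, 0.043, 1]]

```text
t: 24.0
eef_pos: [428.4, -44.0, 122.0]
eef_rot: [-0.0, 0.993, 0.115, -0.0]
force: [0.6, 0.2, -0.2]
gripper_width: 0.998
finger_force: 0.0
```

```bash
python3 st.py; python3 w.py 429 -43 12
```

```text
t 24.0 q [ 0.278  0.127 -0.551 -0.    -0.894  1.523] p [428.4 -44.  122. ] yaw_x 13.2 z [-0.  0. -1.] F [ 0.6  0.2 -0.2] M [-0.1  -0.12  0.03] g 0.998 0.0
px [382.  46.] C [577.8 -55.9] size [16.7 74.3] ang 168.6 | dxy [149.4 -11.9] dyaw rad -0.429
px [48. 97.] C [473.5 182.1] size [ 81.4 171.2] ang 0.9 | dxy [ 45.1 226.1] dyaw rad -0.214
```

```bash
cp pics/last.png pics/w8.png; python3 w.py 429 -43 12 top
```

```text
px [536. 195.] C [496.8 -84.8] size [ 983.6 1620.2] ang 90.0 | dxy [ 71.  -36.9] dyaw rad 1.344
px [258. 318.] C [322.3  15.4] size [658.6 794.6] ang 90.8 | dxy [-103.5   63.3] dyaw rad 1.358
```

View pics/w8.png

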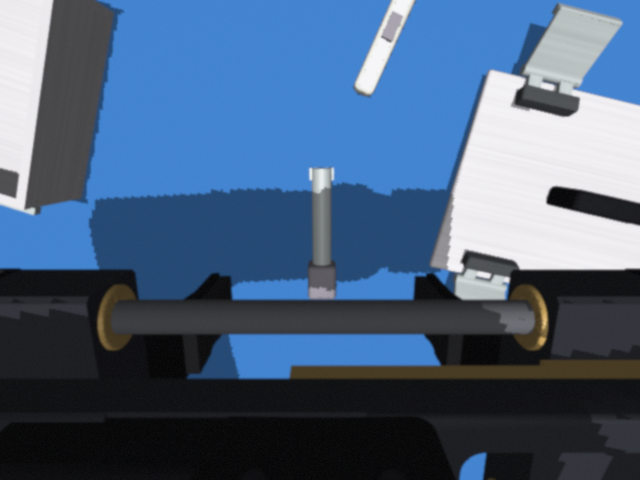

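send_rows:
  commands:
    - [[0, 0, -0.005, 0, 0, 0, 1], [0, 0, -0.005, 0, 0, 0, 1], [0, 0, -0.005, 0, 0, 0, 1], [0, 0, -0.005, 0, 0, 0, 1], [0, 0, 0, 0, 0, 0, 1], [0, 0, 0, 0, 0, 0, 1], [0, 0, 0, 0, 0, 0, 1], [0, 0, 0, 0, 0, 0, 1]]

```text
t: 24.9
eef_pos: [429.6, -42.4, 102.5]
eef_rot: [-0.0, 0.994, 0.114, 0.0]
force: [-0.2, -0.6, -0.0]
gripper_width: 0.996
finger_force: 0.0
```

```bash
python3 st.py
python3 - <<'E'
from m import *
o=bot.get_obs(); c=cam("wrist"); hsv=cv2.cvtColor(c["color"],cv2.COLOR_RGB2HSV)
m=(~((hsv[...,0]>95)&(hsv[...,0]<125)&(hsv[...,1]>110))); m[265:]=0; m[:, :280]=0; m[:,360:]=0; m[:110]=0
n,l,s,ce=cv2.connectedComponentsWithStats(m.astype(np.uint8)); i=1+np.argmax(s[1:,4]); print(s[i])
ys,xs=np.where(l==i); P=plane(c,np.c_[xs,ys],12)[:,:2]
C,wh,a=rect(cv2.minAreaRect(P.astype(np.float32))); u=np.array([np.cos(np.radians(a)),np.sin(np.radians(a))])
e=(P@u).max(); lat=C-u*(C@u); print(C,wh,a,"tip",lat+u*e,"mid",lat+u*(e-55),"eef",o["eef_pos"])
E
```

```text
t 24.9 q [ 0.281  0.154 -0.577  0.    -0.839  1.518] p [429.6 -42.4 102.5] yaw_x 13.1 z [ 0.  0. -1.] F [-0.2 -0.6 -0. ] M [ 0.04 -0.   -0.03] g 0.996 0.0
[ 309  170   28   95 2072]
[444.6 -39.7] [20.6 74.7] 13.1 tip [480.96369846 -31.23790229] mid [427.39502026 -43.7037242 ] eef [429.55440711 -42.37356385 102.54830051]
```

send_rows:
  commands:
    - [[-0.002, -0.001, -0.025, 0, 0, 0, 0.8], [0, 0, -0.025, 0, 0, 0, 0.7], [0, 0, -0.025, 0, 0, 0, 0.6], [0, 0, -0.025, 0, 0, 0, 0.5], [0, 0, -0.016, 0, 0, 0, 0.5], [0, 0, -0.0095, 0, 0, 0, 0.4], [0, 0, 0, 0, 0, 0, 0.1], [0, 0, 0, 0, 0, 0, 0.1]]

```text
t: 25.75
eef_pos: [428.0, -43.4, -22.7]
eef_rot: [-0.0, 0.994, 0.114, 0.001]
force: [0.0, -0.1, -0.3]
gripper_width: 0.352
finger_force: 0.0
```

send_rows:
  commands:
    - [[0, 0, 0, 0, 0, 0, 0.1], [0, 0, 0, 0, 0, 0, 0.1], [0, 0, 0, 0, 0, 0, 0.1], [0, 0, 0, 0, 0, 0, 0.1], [0, 0, 0.01, 0, 0, 0, 0.1], [0, 0, 0.03, 0, 0, 0, 0.1], [0, 0, 0.03, 0, 0, 0, 0.1], [0, 0, 0.028, 0, 0, 0, 0.1]]

```text
t: 26.55
eef_pos: [427.0, -43.6, 76.5]
eef_rot: [-0.0, 0.994, 0.114, 0.0]
force: [1.4, 0.6, -0.4]
gripper_width: 0.167
finger_force: 40.0
```

```bash
python3 st.py
```

```text
t 26.55 q [ 0.28   0.189 -0.617 -0.    -0.765  1.519] p [427.  -43.6  76.5] yaw_x 13.0 z [ 0.  0. -1.] F [ 1.4  0.6 -0.4] M [ 0.02 -0.08 -0.04] g 0.167 39.997687339782715
```

send_rows:
  commands:
    - [[0.0081, 0.0365, 0, 0, 0, -0.04, 0.1], [0.0081, 0.0365, 0, 0, 0, -0.04, 0.1], [0.0081, 0.0365, 0, 0, 0, -0.04, 0.1], [0.0081, 0.0365, 0, 0, 0, -0.04, 0.1], [0.0081, 0.0365, 0, 0, 0, -0.041, 0.1], [0.0081, 0.0365, 0, 0, 0, -0.041, 0.1], [0.0081, 0.0365, 0, 0, 0, -0.041, 0.1], [0.0081, 0.0365, 0, 0, 0, -0.041, 0.1]]

```text
t: 27.35
eef_pos: [491.9, 249.8, 75.3]
eef_rot: [0.0, 0.999, -0.049, -0.0]
force: [0.8, 0.1, -0.9]
gripper_width: 0.169
finger_force: 40.0
```

```bash
python3 st.py
```

```text
t 27.35 q [ 0.764  0.379 -0.333 -0.    -0.859  0.709] p [491.9 249.8  75.3] yaw_x -5.6 z [-0. -0. -1.] F [ 0.8  0.1 -0.9] M [-0.04 -0.09  0.01] g 0.169 39.995521903038025
```

send_rows:
  commands:
    - [[0, 0, -0.02, 0, 0, 0, 0.1], [0, 0, -0.02, 0, 0, 0, 0.1], [0, 0, -0.02, 0, 0, 0, 0.1], [0, 0, -0.018, 0, 0, 0, 0.1], [0, 0, -0.01, 0, 0, 0, 0.1], [0, 0, -0.005, 0, 0, 0, 0.1], [0, 0, 0, 0, 0, 0, 0.1], [0, 0, 0, 0, 0, 0, 0.1]]

```text
t: 28.15
eef_pos: [491.3, 247.8, -16.3]
eef_rot: [0.001, 0.999, -0.048, -0.001]
force: [-4.9, -1.5, 8.1]
gripper_width: 0.173
finger_force: 40.0
```

send_rows:
  commands:
    - [[0, 0, 0, 0, 0, 0, 0.28], [0, 0, 0, 0, 0, 0, 0.28], [0, 0, 0, 0, 0, 0, 0.28], [0, 0, 0.02, 0, 0, 0, 0.28], [0, 0, 0.03, 0, 0, 0, 0.28], [0, 0, 0.04, 0, 0, 0, 0.5], [0, 0, 0.03, 0, 0, 0, 1], [0, 0, 0, 0, 0, 0, 1]]

```text
t: 28.95
eef_pos: [495.2, 250.7, 106.9]
eef_rot: [-0.003, 0.999, -0.048, 0.004]
force: [-0.2, 0.5, -0.3]
gripper_width: 0.472
finger_force: 0.0
```

```bash
python3 st.py
```

```text
t 28.95 q [ 0.762  0.341 -0.298  0.002 -0.921  0.713] p [495.2 250.7 106.9] yaw_x -5.5 z [ 0.009  0.006 -1.   ] F [-0.2  0.5 -0.3] M [ 0.07 -0.08  0.02] g 0.472 0.0
```

send_rows:
  commands:
    - [[0.0108, -0.0365, 0.005, 0, 0, -0.01, 1], [0.0108, -0.0365, 0.005, 0, 0, -0.01, 1], [0.0108, -0.0365, 0.005, 0, 0, -0.01, 1], [0.0108, -0.0365, 0.005, 0, 0, -0.01, 1], [0.0108, -0.0365, 0, 0, 0, -0.01, 1], [0.0108, -0.0365, 0, 0, 0, -0.01, 1], [0.0108, -0.0365, 0, 0, 0, -0.01, 1], [0.0108, -0.0365, 0, 0, 0, -0.01, 1]]

```text
t: 29.75
eef_pos: [578.5, -45.1, 121.0]
eef_rot: [0.0, 0.996, -0.088, -0.001]
force: [0.4, -0.3, -0.2]
gripper_width: 0.996
finger_force: 0.0
```

```bash
python3 st.py; python3 w.py 578 -44 9
```

```text
t 29.75 q [ 0.201  0.372 -0.208 -0.    -0.992  1.193] p [578.5 -45.1 121. ] yaw_x -10.1 z [-0.001 -0.    -1.   ] F [ 0.4 -0.3 -0.2] M [ 0.01 -0.09  0.02] g 0.996 0.0
px [335. 215.] C [596.8 -59.8] size [ 17.4 113.8] ang 168.7 | dxy [ 18.3 -14.7] dyaw rad -0.02
px [153.  77.] C [721.3  66.1] size [135.1 277.9] ang 88.3 | dxy [142.8 111.2] dyaw rad -1.424
```

send_rows:
  commands:
    - [[0.006, -0.005, -0.005, 0, 0, 0, 1], [0.006, -0.005, -0.005, 0, 0, 0, 1], [0.006, -0.005, -0.005, 0, 0, 0, 1], [0, 0, -0.005, 0, 0, -0.01, 1], [0, 0, 0, 0, 0, 0, 1], [0, 0, 0, 0, 0, 0, 1], [0, 0, 0, 0, 0, 0, 1], [0, 0, 0, 0, 0, 0, 1]]

```text
t: 30.6
eef_pos: [596.6, -58.2, 102.3]
eef_rot: [-0.0, 0.996, -0.093, 0.0]
force: [-1.3, 0.5, -0.2]
gripper_width: 0.999
finger_force: 0.0
```

```bash
python3 st.py; python3 w.py 597 -60 9
```

```text
t 30.6 q [ 0.173  0.42  -0.184  0.    -0.966  1.212] p [596.6 -58.2 102.3] yaw_x -10.6 z [ 0.001  0.    -1.   ] F [-1.3  0.5 -0.2] M [-0.03  0.01 -0.01] g 0.999 0.0
px [146.  92.] C [725.6  59.5] size [149.8 258.9] ang 88.3 | dxy [129.  117.7] dyaw rad -1.415
px [474.  39.] C [ 720.  -188.1] size [19.7 97.5] ang 49.2 | dxy [ 123.4 -129.9] dyaw rad 1.044
```

send_rows:
  commands:
    - [[0, -0.0015, -0.025, 0, 0, -0.01, 0.8], [0, 0, -0.025, 0, 0, 0, 0.7], [0, 0, -0.025, 0, 0, 0, 0.6], [0, 0, -0.025, 0, 0, 0, 0.5], [0, 0, -0.016, 0, 0, 0, 0.5], [0, 0, -0.009, 0, 0, 0, 0.4], [0, 0, 0, 0, 0, 0, 0.1], [0, 0, 0, 0, 0, 0, 0.1]]

```text
t: 31.45
eef_pos: [597.3, -60.0, -22.4]
eef_rot: [-0.0, 0.995, -0.098, 0.001]
force: [0.3, -0.1, 0.1]
gripper_width: 0.355
finger_force: 0.0
```

send_rows:
  commands:
    - [[0, 0, 0, 0, 0, 0, 0.1], [0, 0, 0, 0, 0, 0, 0.1], [0, 0, 0, 0, 0, 0, 0.1], [0, 0, 0, 0, 0, 0, 0.1], [0, 0, 0.01, 0, 0, 0, 0.1], [0, 0, 0.03, 0, 0, 0, 0.1], [0, 0, 0.03, 0, 0, 0, 0.1], [0, 0, 0.028, 0, 0, 0, 0.1]]

```text
t: 32.25
eef_pos: [596.2, -60.1, 76.2]
eef_rot: [0.0, 0.995, -0.098, -0.0]
force: [0.6, 0.1, -1.8]
gripper_width: 0.177
finger_force: 40.0
```

```bash
python3 st.py
```

```text
t 32.25 q [ 0.169  0.448 -0.213 -0.    -0.91   1.205] p [596.2 -60.1  76.2] yaw_x -11.2 z [-0. -0. -1.] F [ 0.6  0.1 -1.8] M [ 0.   -0.07  0.03] g 0.177 39.98919367790222
```

send_rows:
  commands:
    - [[-0.0136, 0.0331, 0, 0, 0, 0.0125, 0.1], [-0.0136, 0.0331, 0, 0, 0, 0.0125, 0.1], [-0.0136, 0.0331, 0, 0, 0, 0.0125, 0.1], [-0.0136, 0.0331, 0, 0, 0, 0.0125, 0.1], [-0.0136, 0.0331, 0, 0, 0, 0.0125, 0.1], [-0.0136, 0.0331, 0, 0, 0, 0.0125, 0.1], [-0.0136, 0.0331, 0, 0, 0, 0.0125, 0.1], [-0.0136, 0.0331, 0, 0, 0, 0.0125, 0.1]]

```text
t: 33.05
eef_pos: [486.7, 205.8, 75.2]
eef_rot: [-0.0, 0.999, -0.048, -0.0]
force: [0.4, -0.8, -0.6]
gripper_width: 0.179
finger_force: 40.0
```

```bash
python3 st.py
```

```text
t 33.05 q [ 0.707  0.344 -0.39  -0.    -0.837  0.768] p [486.7 205.8  75.2] yaw_x -5.5 z [-0.  0. -1.] F [ 0.4 -0.8 -0.6] M [-0.03 -0.05 -0.04] g 0.179 39.98776316642761
```

send_rows:
  commands:
    - [[0, 0, -0.02, 0, 0, 0, 0.1], [0, 0, -0.02, 0, 0, 0, 0.1], [0, 0, -0.02, 0, 0, 0, 0.1], [0, 0, -0.018, 0, 0, 0, 0.1], [0, 0, -0.01, 0, 0, 0, 0.1], [0, 0, -0.005, 0, 0, 0, 0.1], [0, 0, 0, 0, 0, 0, 0.1], [0, 0, 0, 0, 0, 0, 0.1]]

```text
t: 33.85
eef_pos: [486.9, 204.2, -16.1]
eef_rot: [0.001, 0.999, -0.048, -0.001]
force: [-7.1, -1.1, 12.3]
gripper_width: 0.178
finger_force: 40.0
```

send_rows:
  commands:
    - [[0, 0, 0, 0, 0, 0, 0.28], [0, 0, 0, 0, 0, 0, 0.28], [0, 0, 0, 0, 0, 0, 0.28], [0, 0, 0.02, 0, 0, 0, 0.28], [0, 0, 0.03, 0, 0, 0, 0.28], [0, 0, 0.04, 0, 0, 0, 0.5], [0, 0, 0.03, 0, 0, 0, 1], [0, 0, 0, 0, 0, 0, 1]]

```text
t: 34.65
eef_pos: [490.8, 206.8, 106.6]
eef_rot: [-0.003, 0.999, -0.048, 0.004]
force: [0.5, 0.6, 0.3]
gripper_width: 0.472
finger_force: 0.0
```

```bash
python3 st.py
```

```text
t 34.65 q [ 0.704  0.307 -0.351  0.002 -0.902  0.77 ] p [490.8 206.8 106.6] yaw_x -5.5 z [ 0.009  0.006 -1.   ] F [0.5 0.6 0.3] M [ 0.04 -0.09 -0.01] g 0.472 0.0
```

send_rows:
  commands:
    - [[0.001, -0.029, 0.005, 0, 0, -0.092, 1], [0.001, -0.029, 0.005, 0, 0, -0.092, 1], [0.001, -0.029, 0.005, 0, 0, -0.092, 1], [0.001, -0.029, 0.005, 0, 0, -0.092, 1], [0.001, -0.029, 0, 0, 0, -0.092, 1], [0.001, -0.029, 0, 0, 0, -0.092, 1], [0.001, -0.029, 0, 0, 0, -0.092, 1], [0.001, -0.029, 0, 0, 0, -0.092, 1]]

```text
t: 35.45
eef_pos: [495.2, -28.5, 121.1]
eef_rot: [0.0, 0.914, -0.406, -0.001]
force: [0.7, 0.4, -0.2]
gripper_width: 0.997
finger_force: 0.0
```

send_rows:
  commands:
    - [[0.001, -0.033, 0, 0, 0, -0.104, 1], [0.001, -0.033, 0, 0, 0, -0.104, 1], [0.001, -0.033, 0, 0, 0, -0.104, 1], [0.001, -0.033, 0, 0, 0, -0.104, 1], [0.001, -0.033, 0, 0, 0, -0.104, 1], [0.001, -0.033, 0, 0, 0, -0.104, 1], [0.001, -0.033, 0, 0, 0, -0.11, 1], [0, 0, 0, 0, 0, 0, 1]]

```text
t: 36.25
eef_pos: [502.2, -261.2, 120.5]
eef_rot: [-0.001, -0.707, 0.707, 0.001]
force: [-0.5, 0.9, 0.7]
gripper_width: 1.0
finger_force: 0.0
```

send_rows:
  commands:
    - [[0, 0, 0, 0, 0, 0, 1], [0, 0, 0, 0, 0, 0, 1], [0, 0, 0, 0, 0, 0, 1], [0, 0, 0, 0, 0, 0, 1], [0, 0, 0, 0, 0, 0, 1], [0, 0, 0, 0, 0, 0, 1], [0, 0, 0, 0, 0, 0, 1], [0, 0, 0, 0, 0, 0, 1]]

```text
t: 37.05
eef_pos: [502.8, -258.1, 121.9]
eef_rot: [-0.0, 0.709, -0.705, 0.0]
force: [-0.3, -1.3, 0.7]
gripper_width: 0.999
finger_force: 0.0
```

```bash
python3 st.py
python3 - <<'E'
from m import *
c=cam("wrist");save(c,"w9");X=cloud(c); t=cam("top"); save(t,"t9"); Y=cloud(t)
for n,X in(("wrist",X),("top",Y)):
    m=(X[...,2]>44)&(X[...,2]<58)&(np.hypot(X[...,0]-503,X[...,1]+258)<55); print(n,m.sum())
    if m.sum()>60: print(rect(cv2.minAreaRect(X[m][:,:2].astype(np.float32))),np.median(X[m][:,2]))
m=(Y[...,2]>10)&(Y[...,2]<50)&(abs(Y[...,0]-494)<66)&(abs(Y[...,1]-270)<102)
b=t["color"].copy(); cv2.imwrite("pics/c9.png",cv2.cvtColor(cv2.resize(np.hstack([b[190:320,90:260],b[190:320,330:500]]),(800,306)),cv2.COLOR_RGB2BGR))
E
```

```text
t 37.05 q [-0.188  0.347 -0.245 -0.    -0.979  0.192] p [ 502.8 -258.1  121.9] yaw_x -89.7 z [ 0. -0. -1.] F [-0.3 -1.3  0.7] M [ 0.16 -0.03 -0.02] g 0.999 0.0
wrist 2459
(array([ 502.9, -260.2]), array([15.5, 88.7]), 90.7) 51.835617569375245
top 217
(array([ 502.7, -258.4]), array([16.6, 89.1]), 89.3) 52.206655463493234
```

View pics/c9.png

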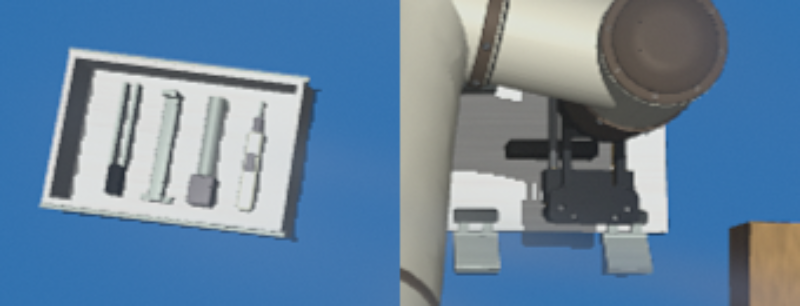

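send_rows:
  commands:
    - [[0, -0.001, -0.025, 0, 0, 0, 0.8], [0, 0, -0.025, 0, 0, 0, 0.7], [0, 0, -0.025, 0, 0, 0, 0.6], [0, 0, -0.025, 0, 0, 0, 0.5], [0, 0, -0.02, 0, 0, 0, 0.5], [0, 0, -0.01, 0, 0, 0, 0.4], [0, 0, 0, 0, 0, 0, 0.1], [0, 0, 0, 0, 0, 0, 0.1]]
  squeeze: 60

```text
t: 37.95
eef_pos: [503.5, -259.5, -7.5]
eef_rot: [-0.0, 0.709, -0.705, 0.001]
force: [-1.1, 0.2, 0.2]
gripper_width: 0.357
finger_force: 0.0
```

send_rows:
  commands:
    - [[0, 0, 0, 0, 0, 0, 0.05], [0, 0, 0, 0, 0, 0, 0.05], [0, 0, 0, 0, 0, 0, 0.05], [0, 0, 0, 0, 0, 0, 0.05], [0, 0, 0, 0, 0, 0, 0.05], [0, 0, 0, 0, 0, 0, 0.05], [0, 0, 0.005, 0, 0, 0, 0.05], [0, 0, 0.005, 0, 0, 0, 0.05]]

```text
t: 38.75
eef_pos: [501.9, -258.8, 1.2]
eef_rot: [0.0, 0.708, -0.706, -0.001]
force: [0.4, 0.2, -4.9]
gripper_width: 0.182
finger_force: 60.0
```

```bash
python3 st.py
```

```text
t 38.75 q [-0.19   0.497 -0.37  -0.001 -0.706  0.194] p [ 501.9 -258.8    1.2] yaw_x -89.8 z [-0.002  0.001 -1.   ] F [ 0.4  0.2 -4.9] M [ 0.06 -0.1   0.01] g 0.182 59.97561483643949
```

send_rows:
  commands:
    - [[0, 0, 0.009, 0, 0, 0, 0.05], [0, 0, 0.01, 0, 0, 0, 0.05], [0, 0, 0.01, 0, 0, 0, 0.05], [0, 0, 0.01, 0, 0, 0, 0.05], [0, 0.01, 0.01, 0, 0, 0, 0.05], [0, 0.01, 0.01, 0, 0, 0, 0.05], [0, 0.015, 0.01, 0, 0, 0, 0.05], [0, 0.02, 0.008, 0, 0, 0, 0.05]]

```text
t: 39.55
eef_pos: [502.8, -203.0, 80.0]
eef_rot: [-0.0, 0.709, -0.706, 0.0]
force: [1.3, 0.1, -5.0]
gripper_width: 0.176
finger_force: 60.0
```

send_rows:
  commands:
    - [[0, 0.025, 0, 0, 0, -0.004, 0.05], [0, 0.025, 0, 0, 0, -0.004, 0.05], [0, 0.025, 0, 0, 0, -0.004, 0.05], [0, 0.025, 0, 0, 0, -0.004, 0.05], [0, 0.025, 0, 0, 0, -0.004, 0.05], [0, 0.025, 0, 0, 0, -0.004, 0.05], [0, 0.025, 0, 0, 0, -0.004, 0.05], [0, 0.025, 0, 0, 0, -0.004, 0.05]]

```text
t: 40.35
eef_pos: [502.1, -2.1, 79.5]
eef_rot: [0.0, -0.698, 0.716, -0.0]
force: [-0.0, 0.1, -4.6]
gripper_width: 0.178
finger_force: 60.0
```

```bash
python3 st.py
```

```text
t 40.35 q [ 0.32   0.299 -0.448 -0.    -0.824 -0.346] p [502.1  -2.1  79.5] yaw_x -91.5 z [ 0.  0. -1.] F [-0.   0.1 -4.6] M [ 0.1  -0.14  0.04] g 0.178 59.974637255072594
```

send_rows:
  commands:
    - [[-0.001, 0.024, 0, 0, 0, -0.008, 0.05], [-0.001, 0.024, 0, 0, 0, -0.008, 0.05], [-0.001, 0.024, 0, 0, 0, -0.008, 0.05], [-0.001, 0.024, 0, 0, 0, -0.008, 0.05], [-0.001, 0.024, 0, 0, 0, -0.008, 0.05], [-0.001, 0.024, 0, 0, 0, -0.008, 0.05], [-0.001, 0.024, 0, 0, 0, -0.008, 0.05], [-0.001, 0.024, 0, 0, 0, -0.008, 0.05]]

```text
t: 41.15
eef_pos: [493.7, 189.6, 79.4]
eef_rot: [0.0, -0.674, 0.738, 0.0]
force: [-0.2, -1.2, -5.5]
gripper_width: 0.179
finger_force: 60.0
```

```bash
python3 st.py
```

```text
t 41.15 q [ 0.674  0.339 -0.384 -0.    -0.847 -0.764] p [493.7 189.6  79.4] yaw_x -95.2 z [ 0.  0. -1.] F [-0.2 -1.2 -5.5] M [ 0.07 -0.08 -0.  ] g 0.179 59.974783435463905
```

send_rows:
  commands:
    - [[0, 0.018, 0, 0, 0, 0, 0.05], [0, 0.018, 0, 0, 0, -0.003, 0.05], [0, 0.017, 0, 0, 0, 0, 0.05], [0, 0.015, 0, 0, 0, 0, 0.05], [0, 0.01, 0, 0, 0, 0, 0.05], [0, 0.005, 0, 0, 0, 0, 0.05], [0, 0, 0, 0, 0, 0, 0.05], [0, 0, 0, 0, 0, 0, 0.05]]

```text
t: 41.95
eef_pos: [494.5, 270.2, 78.7]
eef_rot: [-0.001, -0.673, 0.74, 0.0]
force: [-1.6, -0.4, -4.7]
gripper_width: 0.18
finger_force: 60.0
```

```bash
python3 st.py
python3 - <<'E'
from m import *
for n in("wrist","top","scene"):
    c=cam(n); save(c,"L"+n); X=cloud(c)
    mk=(abs(X[...,0]-494)<110)&(abs(X[...,1]-270)<150)
    for nm,a,b in(("handle",118,140),("plate",94,104),("rim",57,68)):
        m=mk&(X[...,2]>a)&(X[...,2]<b)
        if nm=="handle": m&=np.hypot(X[...,0]-494,X[...,1]-270)<50
        if m.sum()>50: print(n,nm,m.sum(),*rect(cv2.minAreaRect(X[m][:,:2].astype(np.float32))),np.median(X[m][:,2]).round(1))
a=cv2.imread("pics/Lwrist.png"); b=cv2.resize(cv2.imread("pics/Lscene.png")[200:400,330:570],(640,480))
cv2.imwrite("pics/L.png",cv2.resize(np.hstack([a,b]),(800,300)))
E
```

```text
t 41.95 q [ 0.788  0.392 -0.3   -0.    -0.879 -0.882] p [494.5 270.2  78.7] yaw_x -95.4 z [-0.001 -0.001 -1.   ] F [-1.6 -0.4 -4.7] M [ 0.14 -0.    0.06] g 0.18 59.97608933597803
wrist handle 5685 [493.8 257.4] [34.1 64.6] 102.9 137.3
wrist plate 77179 [490.8 230.2] [160.8 162. ] 175.0 101.7
top handle 107 [494.  244.8] [17.1 41.2] 79.6 136.5
top plate 2883 [498.1 269.9] [174.1 241.7] 85.5 101.7
top rim 70 [459.6 176.6] [ 88.2 189.4] 139.5 60.1
scene handle 154 [498.9 300.9] [17.3 32.2] 86.6 132.7
scene plate 3590 [492.4 272. ] [173.8 240.7] 84.8 101.4
scene rim 329 [547.5 314.2] [122.9 264.3] 120.4 60.9
```

View pics/L.png

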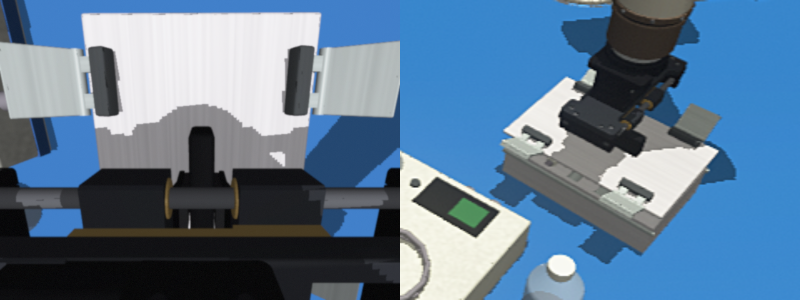

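send_rows:
  commands:
    - [[0, 0, -0.006, 0, 0, 0, 0.05], [0, 0, -0.006, 0, 0, 0, 0.05], [0, 0, -0.005, 0, 0, 0, 0.05], [0, 0, -0.003, 0, 0, 0, 0.05], [0, 0, -0.003, 0, 0, 0, 0.05], [0, 0, -0.003, 0, 0, 0, 0.05], [0, 0, -0.003, 0, 0, 0, 0.05], [0, 0, -0.002, 0, 0, 0, 0.05]]

```text
t: 42.9
eef_pos: [494.7, 270.8, 47.6]
eef_rot: [-0.0, -0.673, 0.74, -0.0]
force: [0.5, -0.3, -5.5]
gripper_width: 0.179
finger_force: 60.0
```

```bash
python3 st.py
```

```text
t 42.9 q [ 0.788  0.431 -0.332  0.    -0.808 -0.882] p [494.7 270.8  47.6] yaw_x -95.4 z [-0. -0. -1.] F [ 0.5 -0.3 -5.5] M [ 0.1  -0.01 -0.01] g 0.179 59.97616594657302
```

send_rows:
  commands:
    - [[0, 0, -0.001, 0, 0, 0, 0.05], [0, 0, -0.001, 0, 0, 0, 0.05], [0, 0, -0.001, 0, 0, 0, 0.05], [0, 0, -0.001, 0, 0, 0, 0.05], [0, 0, 0, 0, 0, 0, 0.05], [0, 0, 0, 0, 0, 0, 0.4], [0, 0, 0, 0, 0, 0, 0.4], [0, 0, 0, 0, 0, 0, 0.4]]

```text
t: 43.7
eef_pos: [495.3, 271.2, 44.1]
eef_rot: [0.001, -0.673, 0.74, -0.0]
force: [-0.5, 1.4, 0.1]
gripper_width: 0.355
finger_force: 0.0
```

send_rows:
  commands:
    - [[0, 0, 0, 0, 0, 0, 0.4], [0, 0, 0, 0, 0, 0, 0.4], [0, 0, 0, 0, 0, 0, 0.4], [0, 0, 0.02, 0, 0, 0, 0.5], [0, 0, 0.03, 0, 0, 0, 0.5], [0, 0, 0.03, 0, 0, 0, 0.5], [0, 0, 0.03, 0, 0, 0, 0.3], [0, 0, 0, 0, 0, 0, 0]]

```text
t: 44.5
eef_pos: [497.4, 272.6, 158.8]
eef_rot: [0.005, -0.673, 0.739, -0.001]
force: [-0.2, 0.4, -0.6]
gripper_width: 0.393
finger_force: 0.0
```

```bash
python3 st.py
python3 - <<'E'
from m import *
for n in("wrist","top","scene"):
    c=cam(n); save(c,"S"+n); X=cloud(c)
    mk=(abs(X[...,0]-494)<110)&(abs(X[...,1]-270)<150)
    for nm,a,b in(("handle",95,112),("plate",63,73)):
        m=mk&(X[...,2]>a)&(X[...,2]<b)
        if nm=="handle": m&=np.hypot(X[...,0]-494,X[...,1]-270)<50
        if m.sum()>50:
            P=X[m]; 
            print(n,nm,m.sum(),*rect(cv2.minAreaRect(P[:,:2].astype(np.float32))),np.median(P[:,2]).round(1))
            if nm=="plate": 
                co=np.linalg.lstsq(np.c_[P[:,:2]-[494,270],np.ones(len(P))],P[:,2],rcond=None)[0]; print("  slope",co.round(4))
E
```

```text
t 44.5 q [ 0.788  0.31  -0.199  0.002 -1.052 -0.882] p [497.4 272.6 158.8] yaw_x -95.4 z [ 0.008  0.006 -1.   ] F [-0.2  0.4 -0.6] M [ 0.15 -0.07  0.01] g 0.393 0.0
wrist handle 2664 [494.8 268. ] [16.  84.6] 84.5 103.8
wrist plate 42328 [494.8 269.3] [175.2 237.2] 84.5 68.0
  slope [7.00000e-04 5.00000e-04 6.80796e+01]
top handle 194 [495.2 263. ] [16.6 74. ] 83.2 104.0
top plate 3954 [498.1 270.9] [182.2 241.3] 84.4 68.6
  slope [-9.00000e-04 -1.00000e-04  6.85645e+01]
scene handle 292 [495.4 274. ] [19.3 88.7] 84.9 102.7
scene plate 4609 [490.4 273.2] [181.4 240.3] 84.6 67.8
  slope [-9.00000e-04  1.30000e-03  6.78745e+01]
```

send_rows:
  commands:
    - [[0.008, 0.004, 0, 0, 0, 0.112, 0], [0.008, 0.004, 0, 0, 0, 0.112, 0], [0.008, 0.004, 0, 0, 0, 0.112, 0], [0.008, 0.004, 0, 0, 0, 0.112, 0], [0.008, 0.004, 0, 0, 0, 0.112, 0], [0.008, 0.004, 0, 0, 0, 0.112, 0], [0.008, 0.004, 0, 0, 0, 0.112, 0], [0.008, 0.004, 0, 0, 0, 0.112, 0]]

```text
t: 45.45
eef_pos: [558.2, 302.3, 151.6]
eef_rot: [0.002, 0.928, -0.373, -0.001]
force: [0.1, 0.0, -0.5]
gripper_width: 0.006
finger_force: 0.0
```

send_rows:
  commands:
    - [[0.009, 0.005, 0, 0, 0, 0.112, 0], [0.009, 0.005, 0, 0, 0, 0.112, 0], [0.009, 0.005, 0, 0, 0, 0.112, 0], [0.009, 0.005, 0, 0, 0, 0.112, 0], [0.009, 0.006, 0, 0, 0, 0.112, 0], [0.009, 0.006, 0, 0, 0, 0.113, 0], [0, 0, 0, 0, 0, 0, 0], [0, 0, 0, 0, 0, 0, 0]]

```text
t: 46.25
eef_pos: [612.0, 334.2, 152.0]
eef_rot: [0.001, 0.999, -0.049, -0.001]
force: [-1.3, 0.3, 0.0]
gripper_width: 0.007
finger_force: 0.0
```

```bash
python3 st.py
```

```text
t 46.25 q [ 0.731  0.538  0.151 -0.    -1.187  0.741] p [612.  334.2 152. ] yaw_x -5.7 z [-0.003 -0.002 -1.   ] F [-1.3  0.3  0. ] M [0.02 0.   0.03] g 0.007 0.0
```

send_rows:
  commands:
    - [[0.001, 0, -0.022, 0, 0, 0, 0], [0, 0, -0.025, 0, 0, 0, 0], [0, 0, -0.02, 0, 0, 0, 0], [0, 0, -0.01, 0, 0, 0, 0], [0, 0, -0.007, 0, 0, 0, 0], [0, 0, -0.007, 0, 0, 0, 0], [0, 0, -0.006, 0, 0, 0, 0], [0, 0, -0.006, 0, 0, 0, 0]]

```text
t: 47.05
eef_pos: [614.1, 335.1, 51.3]
eef_rot: [-0.0, 0.999, -0.048, 0.001]
force: [-0.3, 0.9, 0.3]
gripper_width: 0.006
finger_force: 0.1
```

```bash
python3 st.py
```

```text
t 47.05 q [ 0.73   0.623  0.036  0.    -0.982  0.744] p [614.1 335.1  51.3] yaw_x -5.5 z [ 0.001  0.001 -1.   ] F [-0.3  0.9  0.3] M [-0.01 -0.08 -0.  ] g 0.006 0.0775098650410655
```

send_rows:
  commands:
    - [[0, 0, -0.006, 0, 0, 0, 0], [0, 0, -0.006, 0, 0, 0, 0], [0, 0, -0.006, 0, 0, 0, 0], [0, 0, -0.006, 0, 0, 0, 0], [0, 0, -0.006, 0, 0, 0, 0], [0, 0, 0, 0, 0, 0, 0], [0, 0, 0, 0, 0, 0, 0], [0, 0, 0, 0, 0, 0, 0]]

```text
t: 47.85
eef_pos: [613.8, 334.9, 21.0]
eef_rot: [-0.0, 0.999, -0.048, 0.0]
force: [-1.2, -0.3, -0.2]
gripper_width: 0.004
finger_force: 0.1
```

```bash
python3 st.py
python3 - <<'E'
from h import *
c=cam("scene"); save(c,"k1"); a=cv2.imread("pics/k1.png")[230:400,340:560]; a=cv2.resize(a,(776,600)); cv2.imwrite("pics/k1c.png",a)
E
```

```text
t 47.85 q [ 0.73   0.653  0.009  0.    -0.926  0.745] p [613.8 334.9  21. ] yaw_x -5.5 z [ 0.  0. -1.] F [-1.2 -0.3 -0.2] M [-0.02 -0.05  0.02] g 0.004 0.07752314975732588
```

View pics/k1c.png

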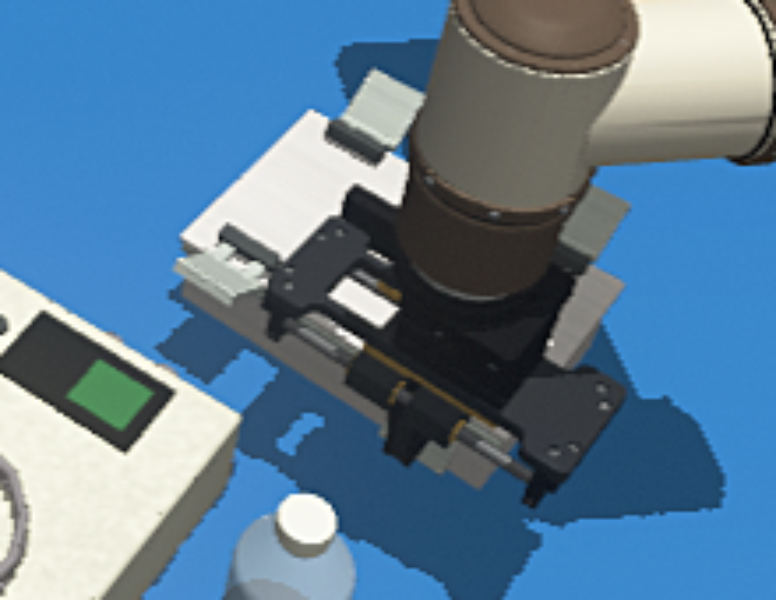

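send_rows:
  commands:
    - [[0.006, 0, 0, 0, 0, 0, 0], [0.006, 0, 0, 0, 0, 0, 0], [0, 0, 0.02, 0, 0, 0, 0], [0, 0, 0.03, 0, 0, 0, 0], [0, 0, 0.04, 0, 0, 0, 0], [0, 0, 0.04, 0, 0, 0, 0], [-0.05, 0, 0, 0, 0, 0, 0], [-0.05, -0.03, 0, 0, 0, 0, 0]]

```text
t: 48.7
eef_pos: [533.4, 311.4, 152.1]
eef_rot: [-0.002, 0.999, -0.048, 0.002]
force: [-0.7, 0.1, -0.6]
gripper_width: 0.003
finger_force: 0.0
```

send_rows:
  commands:
    - [[-0.05, -0.04, 0, 0, 0, 0, 0], [-0.04, -0.04, 0, 0, 0, 0, 0], [-0.04, -0.018, 0, 0, 0, 0, 0], [-0.02, 0, 0, 0, 0, 0, 0], [0, 0, 0, 0, 0, 0, 0], [0, 0, 0, 0, 0, 0, 0], [0, 0, 0, 0, 0, 0, 0], [0, 0, 0, 0, 0, 0, 0]]

```text
t: 49.5
eef_pos: [399.4, 224.9, 150.6]
eef_rot: [0.0, 0.999, -0.048, -0.0]
force: [0.2, 1.1, 0.1]
gripper_width: 0.006
finger_force: 0.0
```

```bash
python3 st.py
cat > k.py <<'E'
from m import *
import sys
C=np.array([494.5,270.7]);ex=np.array([.9954,-.0958]);ey=np.array([.0958,.9954])
for n in sys.argv[1:]:
    X=cloud(cam(n)); d=X[...,:2]-C; x=d@ex; y=d@ey; z=X[...,2]
    for sx in(1,-1):
        for sy in(1,-1):
            m=(abs(y*sy-75)<18)&(x*sx>55)&(x*sx<128)&(z>71)&(z<112); D=x[m]*sx-84; Z=z[m]-70
            f=m&(x*sx>106)  # open flap
            b=(D>-6)&(D<30)
            print(n,(sx,sy),"pts",m.sum(),"flap pts",f.sum(),"bar d/z:",np.percentile(D,[2,50,98]).round(0) if m.sum()>15 else "", np.percentile(Z,[50,98]).round(0) if m.sum()>15 else "")
    m=(abs(x)<60)&(abs(y)<100)&(z>62)&(z<73)
    if m.sum()>300: P=X[m]; print("plate",np.linalg.lstsq(np.c_[P[:,:2]-C,np.ones(len(P))],P[:,2],rcond=None)[0].round(4))
E
python3 k.py scene top wrist
```

```text
t 49.5 q [ 0.869  0.141 -0.449  0.    -0.981  0.605] p [399.4 224.9 150.6] yaw_x -5.5 z [-0. -0. -1.] F [0.2 1.1 0.1] M [-0.01 -0.04 -0.05] g 0.006 0.0
scene (1, 1) pts 142 flap pts 19 bar d/z: [-8. 18. 24.] [15. 20.]
scene (1, -1) pts 278 flap pts 88 bar d/z: [-22.   2.  38.] [12. 25.]
scene (-1, 1) pts 407 flap pts 106 bar d/z: [-25.  10.  34.] [12. 25.]
scene (-1, -1) pts 326 flap pts 78 bar d/z: [-26.  10.  33.] [11. 26.]
plate [-1.00000e-03  4.00000e-04  6.78565e+01]
top (1, 1) pts 211 flap pts 14 bar d/z: [-25.   9.  23.] [10. 23.]
top (1, -1) pts 439 flap pts 130 bar d/z: [-24.  10.  38.] [13. 28.]
top (-1, 1) pts 0 flap pts 0 bar d/z:  
top (-1, -1) pts 145 flap pts 21 bar d/z: [-27.  -3.  35.] [11. 25.]
plate [ 9.00000e-04 -4.00000e-04  6.85458e+01]
wrist (1, 1) pts 0 flap pts 0 bar d/z:  
wrist (1, -1) pts 1181 flap pts 0 bar d/z: [-25. -22. -16.] [12. 15.]
wrist (-1, 1) pts 4208 flap pts 1020 bar d/z: [-26.   8.  35.] [12. 25.]
wrist (-1, -1) pts 3362 flap pts 152 bar d/z: [-26.   2.  24.] [11. 20.]
plate [9.00000e-04 8.00000e-04 6.81108e+01]
```

send_rows:
  commands:
    - [[-0.012, -0.009, 0, 0, 0, 0, 0], [-0.0116, -0.0092, 0, 0, 0, 0, 0], [0, 0, -0.02, 0, 0, 0, 0], [0, 0, -0.025, 0, 0, 0, 0], [0, 0, -0.02, 0, 0, 0, 0], [0, 0, -0.01, 0, 0, 0, 0], [0, 0, -0.007, 0, 0, 0, 0], [0, 0, -0.007, 0, 0, 0, 0]]

```text
t: 50.45
eef_pos: [375.4, 206.7, 61.8]
eef_rot: [-0.0, 0.999, -0.048, 0.0]
force: [-1.1, -0.7, 0.8]
gripper_width: 0.005
finger_force: 0.2
```

```bash
python3 st.py
```

```text
t 50.45 q [ 0.886  0.211 -0.637  0.    -0.721  0.589] p [375.4 206.7  61.8] yaw_x -5.5 z [ 0.001  0.001 -1.   ] F [-1.1 -0.7  0.8] M [0.02 0.04 0.01] g 0.005 0.17405622330443293
```

send_rows:
  commands:
    - [[0, 0, -0.006, 0, 0, 0, 0], [0, 0, -0.006, 0, 0, 0, 0], [0, 0, -0.006, 0, 0, 0, 0], [0, 0, -0.006, 0, 0, 0, 0], [0, 0, -0.006, 0, 0, 0, 0], [0, 0, -0.006, 0, 0, 0, 0], [0, 0, -0.005, 0, 0, 0, 0], [0, 0, 0, 0, 0, 0, 0]]

```text
t: 51.25
eef_pos: [374.4, 205.8, 20.1]
eef_rot: [0.001, 0.999, -0.048, -0.001]
force: [-0.3, -0.2, 0.0]
gripper_width: -0.0
finger_force: 0.1
```

```bash
python3 st.py
```

```text
t 51.25 q [ 0.886  0.285 -0.686 -0.    -0.602  0.589] p [374.4 205.8  20.1] yaw_x -5.5 z [-0.001 -0.001 -1.   ] F [-0.3 -0.2  0. ] M [-0.06  0.02 -0.02] g -0.0 0.11999988215393387
```

Out, up, then clear of the case to the −y side to check.

send_rows:
  commands:
    - [[-0.006, 0, 0, 0, 0, 0, 0], [-0.006, 0, 0, 0, 0, 0, 0], [0, 0, 0.02, 0, 0, 0, 0], [0, 0, 0.03, 0, 0, 0, 0], [0, 0, 0.04, 0, 0, 0, 0], [0, 0, 0.04, 0, 0, 0, 0], [0.02, -0.01, 0, 0, 0, 0, 0], [0.03, -0.02, 0, 0, 0, 0, 0]]

```text
t: 52.05
eef_pos: [413.2, 177.5, 153.2]
eef_rot: [-0.002, 0.999, -0.046, 0.002]
force: [1.2, 0.7, 0.4]
gripper_width: 0.007
finger_force: 0.0
```

send_rows:
  commands:
    - [[0.03, -0.02, 0, 0, 0, 0, 0], [0.03, -0.02, 0, 0, 0, 0, 0], [0.03, -0.02, 0, 0, 0, 0, 0], [0.03, 0, 0, 0, 0, 0, 0], [0.03, 0, 0, 0, 0, 0, 0], [0.01, 0, 0, 0, 0, 0, 0], [0, 0, 0, 0, 0, 0, 0], [0, 0, 0, 0, 0, 0, 0]]

```text
t: 52.85
eef_pos: [571.6, 116.4, 150.7]
eef_rot: [0.0, 0.999, -0.048, -0.001]
force: [-0.1, -0.3, -0.2]
gripper_width: 0.007
finger_force: 0.0
```

```bash
python3 st.py; python3 k.py scene top
```

```text
t 52.85 q [ 4.780e-01  3.490e-01 -1.610e-01 -1.000e-03 -1.062e+00  9.970e-01] p [571.6 116.4 150.7] yaw_x -5.5 z [-0.001 -0.    -1.   ] F [-0.1 -0.3 -0.2] M [ 0.01  0.02 -0.04] g 0.007 0.0
scene (1, 1) pts 141 flap pts 12 bar d/z: [-10.  18.  23.] [15. 21.]
scene (1, -1) pts 284 flap pts 87 bar d/z: [-22.   2.  37.] [12. 26.]
scene (-1, 1) pts 405 flap pts 102 bar d/z: [-25.  10.  33.] [12. 25.]
scene (-1, -1) pts 134 flap pts 0 bar d/z: [-5.  9. 19.] [11. 20.]
plate [-1.10000e-03  1.00000e-04  6.78061e+01]
top (1, 1) pts 9 flap pts 0 bar d/z:  
top (1, -1) pts 227 flap pts 8 bar d/z: [-27. -10.  23.] [ 8. 18.]
top (-1, 1) pts 0 flap pts 0 bar d/z:  
top (-1, -1) pts 208 flap pts 0 bar d/z: [-25.   8.  21.] [12. 23.]
plate [ 2.0000e-03 -4.0000e-04  6.8462e+01]
```

send_rows:
  commands:
    - [[0.005, 0.03, 0, 0, 0, 0, 0], [0.005, 0.04, 0, 0, 0, 0, 0], [0.005, 0.04, 0, 0, 0, 0, 0], [0.005, 0.04, 0, 0, 0, 0, 0], [0.005, 0.04, 0, 0, 0, 0, 0], [0.0046, 0.0294, 0, 0, 0, 0, 0], [0, 0, -0.03, 0, 0, 0, 0], [0, 0, -0.03, 0, 0, 0, 0]]

```text
t: 53.75
eef_pos: [601.7, 337.7, 91.5]
eef_rot: [-0.001, 0.999, -0.047, 0.001]
force: [0.3, -0.5, -1.2]
gripper_width: 0.001
finger_force: 0.0
```

```bash
python3 st.py
```

```text
t 53.75 q [ 0.745  0.57   0.048 -0.    -1.046  0.732] p [601.7 337.7  91.5] yaw_x -5.4 z [ 0.002  0.002 -1.   ] F [ 0.3 -0.5 -1.2] M [-0.09 -0.05  0.  ] g 0.001 0.0
```

send_rows:
  commands:
    - [[0, 0, -0.015, 0, 0, 0, 0], [0, 0, -0.005, 0, 0, 0, 0], [0, 0, -0.003, 0, 0, 0, 0], [0, 0, -0.002, 0, 0, 0, 0], [0, 0, -0.002, 0, 0, 0, 0], [0, 0, -0.001, 0, 0, 0, 0], [0, 0, 0, 0, 0, 0, 0], [0, 0, 0, 0, 0, 0, 0]]

```text
t: 54.55
eef_pos: [602.7, 335.7, 63.2]
eef_rot: [-0.0, 0.999, -0.048, 0.0]
force: [0.5, 0.2, -0.1]
gripper_width: 0.012
finger_force: 0.0
```

```bash
python3 st.py
```

```text
t 54.55 q [ 0.742  0.597  0.02   0.    -0.993  0.732] p [602.7 335.7  63.2] yaw_x -5.5 z [ 0.  0. -1.] F [ 0.5  0.2 -0.1] M [-0.04 -0.04 -0.01] g 0.012 0.0
```

send_rows:
  commands:
    - [[0, 0, -0.001, 0, 0, 0, 0], [0, 0, -0.001, 0, 0, 0, 0], [0, 0, -0.001, 0, 0, 0, 0], [0, 0, -0.001, 0, 0, 0, 0], [0, 0, 0, 0, 0, 0, 0], [0, 0, 0, 0, 0, 0, 0], [0, 0, 0, 0, 0, 0, 0], [0, 0, 0, 0, 0, 0, 0]]

```text
t: 55.35
eef_pos: [603.0, 335.9, 61.5]
eef_rot: [-0.0, 0.999, -0.048, 0.001]
force: [-2.3, -0.2, 9.1]
gripper_width: 0.004
finger_force: 4.5
```

```bash
python3 st.py
```

```text
t 55.35 q [ 0.742  0.598  0.017  0.001 -0.988  0.732] p [603.  335.9  61.5] yaw_x -5.5 z [ 0.002  0.001 -1.   ] F [-2.3 -0.2  9.1] M [-0.36  0.86  0.02] g 0.004 4.529962026058456
```

send_rows:
  commands:
    - [[0, 0, -0.001, 0, 0, 0, 0], [0, 0, -0.001, 0, 0, 0, 0], [0, 0, 0, 0, 0, 0, 0], [0, 0, 0, 0, 0, 0, 0], [0, 0, 0, 0, 0, 0, 0], [0, 0, 0, 0, 0, 0, 0], [0, 0, 0, 0, 0, 0, 0], [0, 0, 0, 0, 0, 0, 0]]

```text
t: 56.15
eef_pos: [604.0, 335.9, 60.4]
eef_rot: [-0.001, 0.999, -0.048, 0.002]
force: [-1.7, -2.1, 11.1]
gripper_width: 0.009
finger_force: 5.4
```

```bash
python3 st.py
```

```text
t 56.15 q [ 0.742  0.599  0.016  0.002 -0.984  0.733] p [604.  335.9  60.4] yaw_x -5.4 z [ 0.004  0.001 -1.   ] F [-1.7 -2.1 11.1] M [-0.62  0.61 -0.02] g 0.009 5.406934640668624
```

send_rows:
  commands:
    - [[0, 0, 0.02, 0, 0, 0, 0], [0, 0, 0.03, 0, 0, 0, 0], [0, 0, 0.03, 0, 0, 0, 0], [0, -0.04, 0, 0, 0, 0, 0], [-0.001, -0.04, 0, 0, 0, 0, 0], [-0.001, -0.04, 0, 0, 0, 0, 0], [-0.001, -0.03, 0, 0, 0, 0, 0], [0, 0, 0, 0, 0, 0, 0]]

```text
t: 56.95
eef_pos: [598.9, 182.2, 137.0]
eef_rot: [0.0, 0.999, -0.05, -0.0]
force: [0.1, 0.4, -0.5]
gripper_width: 0.008
finger_force: 0.0
```

```bash
python3 st.py
```

```text
t 56.95 q [ 0.553  0.43  -0.07  -0.    -1.071  0.917] p [598.9 182.2 137. ] yaw_x -5.7 z [-0.001 -0.    -1.   ] F [ 0.1  0.4 -0.5] M [ 0.04 -0.04 -0.01] g 0.008 0.0
```

send_rows:
  commands:
    - [[0, 0.001, -0.025, 0, 0, 0, 0], [0, 0, -0.025, 0, 0, 0, 0], [0, 0, -0.015, 0, 0, 0, 0], [0, 0, -0.008, 0, 0, 0, 0], [0, 0, -0.007, 0, 0, 0, 0], [0, 0, -0.007, 0, 0, 0, 0], [0, 0, -0.006, 0, 0, 0, 0], [0, 0, -0.006, 0, 0, 0, 0]]

```text
t: 57.75
eef_pos: [599.8, 186.9, 37.9]
eef_rot: [-0.0, 0.999, -0.048, 0.0]
force: [0.9, -0.2, -0.2]
gripper_width: 0.002
finger_force: 0.1
```

send_rows:
  commands:
    - [[0, 0, -0.006, 0, 0, 0, 0], [0, 0, -0.006, 0, 0, 0, 0], [0, 0, -0.006, 0, 0, 0, 0], [0, 0, 0, 0, 0, 0, 0], [0.006, 0, 0, 0, 0, 0, 0], [0.006, 0, 0, 0, 0, 0, 0], [0, 0, 0.02, 0, 0, 0, 0], [0, 0, 0.03, 0, 0, 0, 0]]

```text
t: 58.55
eef_pos: [610.7, 185.9, 68.4]
eef_rot: [0.001, 0.999, -0.048, -0.002]
force: [-0.1, -0.1, 0.4]
gripper_width: 0.003
finger_force: 0.0
```

send_rows:
  commands:
    - [[0, 0, 0.04, 0, 0, 0, 0], [0, 0, 0.03, 0, 0, 0, 0], [-0.03, 0.03, 0, 0, 0, 0, 0], [-0.03, 0.03, 0, 0, 0, 0, 0], [-0.03, 0.03, 0, 0, 0, 0, 0], [-0.03, 0.02, 0, 0, 0, 0, 0], [-0.03, 0.02, 0, 0, 0, 0, 0], [-0.03, 0.02, 0, 0, 0, 0, 0]]

```text
t: 59.35
eef_pos: [430.7, 337.7, 140.3]
eef_rot: [-0.0, 0.999, -0.048, 0.0]
force: [-0.6, 0.9, 0.4]
gripper_width: 0.004
finger_force: 0.0
```

```bash
python3 st.py; python3 k.py scene top
```

```text
t 59.35 q [ 0.961  0.299 -0.264  0.    -1.006  0.513] p [430.7 337.7 140.3] yaw_x -5.5 z [ 0.001  0.001 -1.   ] F [-0.6  0.9  0.4] M [ 0.05 -0.04 -0.02] g 0.004 0.0
scene (1, 1) pts 145 flap pts 16 bar d/z: [-6. 18. 24.] [15. 20.]
scene (1, -1) pts 116 flap pts 20 bar d/z: [-5. 19. 24.] [15. 21.]
scene (-1, 1) pts 410 flap pts 103 bar d/z: [-25.  10.  34.] [12. 25.]
scene (-1, -1) pts 139 flap pts 0 bar d/z: [-7.  9. 18.] [11. 20.]
plate [-2.30000e-03  1.00000e-03  6.78913e+01]
top (1, 1) pts 211 flap pts 12 bar d/z: [-24.  10.  24.] [ 9. 22.]
top (1, -1) pts 210 flap pts 18 bar d/z: [-27.  11.  24.] [10. 22.]
top (-1, 1) pts 249 flap pts 112 bar d/z: [-27.  20.  36.] [18. 28.]
top (-1, -1) pts 218 flap pts 0 bar d/z: [-27.   7.  21.] [12. 22.]
plate [-5.00000e-04  2.00000e-04  6.84754e+01]
```

send_rows:
  commands:
    - [[-0.02, 0.009, 0, 0, 0, 0, 0], [-0.02, 0.009, 0, 0, 0, 0, 0], [0, 0, -0.025, 0, 0, 0, 0], [0, 0, -0.02, 0, 0, 0, 0], [0, 0, -0.02, 0, 0, 0, 0], [0, 0, -0.01, 0, 0, 0, 0], [0, 0, -0.007, 0, 0, 0, 0], [0, 0, -0.007, 0, 0, 0, 0]]

```text
t: 60.25
eef_pos: [392.2, 355.1, 51.0]
eef_rot: [-0.001, 0.999, -0.048, 0.0]
force: [-0.1, -0.9, -0.4]
gripper_width: 0.01
finger_force: 0.1
```

```bash
python3 st.py
```

```text
t 60.25 q [ 1.043  0.376 -0.416  0.    -0.777  0.431] p [392.2 355.1  51. ] yaw_x -5.5 z [ 0.001  0.001 -1.   ] F [-0.1 -0.9 -0.4] M [0.04 0.05 0.06] g 0.01 0.08654517740069423
```

send_rows:
  commands:
    - [[0, 0, -0.006, 0, 0, 0, 0], [0, 0, -0.006, 0, 0, 0, 0], [0, 0, -0.006, 0, 0, 0, 0], [0, 0, -0.006, 0, 0, 0, 0], [0, 0, -0.006, 0, 0, 0, 0], [0, 0, 0, 0, 0, 0, 0], [-0.006, 0, 0, 0, 0, 0, 0], [-0.006, 0, 0, 0, 0, 0, 0]]

```text
t: 61.05
eef_pos: [379.2, 354.7, 21.0]
eef_rot: [-0.0, 0.999, -0.048, 0.0]
force: [0.2, 0.4, -0.4]
gripper_width: 0.005
finger_force: 0.0
```

send_rows:
  commands:
    - [[0, 0, 0.02, 0, 0, 0, 0], [0, 0, 0.03, 0, 0, 0, 0], [0, 0, 0.04, 0, 0, 0, 0], [0, 0, 0.03, 0, 0, 0, 0], [0.005, -0.03, 0, 0, 0, 0, 0], [0.01, -0.03, 0, 0, 0, 0, 0], [0.01, -0.03, 0, 0, 0, 0, 0], [0.01, -0.03, 0, 0, 0, 0, 0]]

```text
t: 61.85
eef_pos: [414.2, 233.7, 141.4]
eef_rot: [-0.0, 0.999, -0.048, 0.0]
force: [-0.1, -0.1, -0.3]
gripper_width: 0.005
finger_force: 0.0
```

send_rows:
  commands:
    - [[0.01, -0.035, 0, 0, 0, 0, 0], [0.01, -0.035, 0, 0, 0, 0, 0], [0.01, -0.035, 0, 0, 0, 0, 0], [0.01, -0.035, 0, 0, 0, 0, 0], [0.01, -0.035, 0, 0, 0, 0, 0], [0.01, -0.035, 0, 0, 0, 0, 0], [0, -0.03, 0, 0, 0, 0, 0], [0, 0, 0, 0, 0, 0, 0]]

```text
t: 62.65
eef_pos: [473.7, -7.7, 140.9]
eef_rot: [0.0, 0.999, -0.05, -0.0]
force: [-0.6, -0.6, 0.2]
gripper_width: 0.006
finger_force: 0.0
```

```bash
python3 st.py; python3 k.py scene top
python3 - <<'E'
from m import *
t=cam("top"); s=cam("scene"); save(t,"f"); save(s,"fs")
a=cv2.resize(cv2.imread("pics/f.png")[120:310,80:330],(526,400)); b=cv2.resize(cv2.imread("pics/fs.png")[230:380,350:550],(533,400))
cv2.imwrite("pics/F.png",cv2.resize(np.hstack([a,b]),(800,302)))
Y=cloud(t); m=(Y[...,2]>108)&(Y[...,2]<130)&(np.hypot(Y[...,0]-704,Y[...,1]-31)<30); print(m.sum())
if m.sum()>50: print(rect(cv2.minAreaRect(Y[m][:,:2].astype(np.float32))))
E
```

```text
t 62.65 q [ 0.328  0.178 -0.43   0.    -0.963  1.143] p [473.7  -7.7 140.9] yaw_x -5.7 z [-0. -0. -1.] F [-0.6 -0.6  0.2] M [-0.02  0.01 -0.01] g 0.006 0.0
scene (1, 1) pts 143 flap pts 17 bar d/z: [-10.  18.  24.] [15. 22.]
scene (1, -1) pts 117 flap pts 20 bar d/z: [-12.  18.  24.] [15. 21.]
scene (-1, 1) pts 165 flap pts 0 bar d/z: [-4. 10. 19.] [11. 21.]
scene (-1, -1) pts 141 flap pts 0 bar d/z: [-5.  9. 18.] [11. 20.]
plate [-1.50000e-03  1.40000e-03  6.78389e+01]
top (1, 1) pts 217 flap pts 13 bar d/z: [-26.   9.  24.] [ 9. 22.]
top (1, -1) pts 173 flap pts 16 bar d/z: [-2. 12. 25.] [14. 23.]
top (-1, 1) pts 205 flap pts 2 bar d/z: [-21.   9.  22.] [11. 23.]
top (-1, -1) pts 0 flap pts 0 bar d/z:  
plate [2.00000e-03 1.80000e-03 6.84103e+01]
143
(array([704. ,  31.1]), array([16.7, 45.3]), 86.5)
```

View pics/F.png

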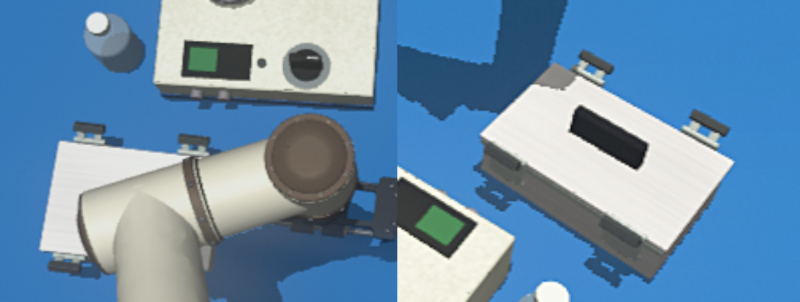

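```bash
python3 -c "
from station import bot
print(bot.close_job())"
```

```text
the job is handed in; nothing more can be done
None
```

The job is handed in after about 63 s, and the verdict was not shown: knob turned to its stop, all four instruments in the case, lid seated level, and the clips closed in diagonal order, all four reading home in the last camera check.

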